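# Snap the battery hatch onto the bench amplifier and set its level wheel

## Robot

A 6-joint arm with a two-finger parallel gripper is mounted at the origin on the work surface. World frame = base frame: x ahead of the robot, y to its left, z up, the work surface at z = 0. Lengths are in m, angles in degrees, forces in N, time in s.
With the tool pointing down it reaches from about 0.4 to 0.825 m from the base axis. Payload 7 kg.
Tool frame: the origin (TCP) lies at the very end of the fingers, on their centre line; the grasp point (between the pads) lies r.pinch_z behind it (r.pinch_z is the distance from the TCP to the grasp point, in m); z points along the fingers, y is the direction in which the jaws open and shut (so a half turn about z gives the same grasp; the last joint's range is limited). The gripper opens to 88 mm and grips with 3 to 60 N. Pads are 19 mm wide; open, the fingers measure 130 mm over their backs; the gripper's body (78 mm by 193 mm) begins 47 mm behind the grasp point.
Start: joints at [86.007, 20.546, 0.682, 0, -70.136, -16.507], TCP at [0.236, 0.632, 0.227] pointing down, gripper open.
Joint ranges: [-176.03, 176.03], [-82.01, 121.73], [-58.28, 71.71], [-173.87, 95.51], [-174.79, -0.11], [-173.66, 173.66]. Speed limits (degrees/s): [136.94, 136.94, 172.46, 180, 180, 180].

## Interface

Orientations are given as [roll, pitch, yaw] about the fixed x, y, z axes, in that order (R = Rz(yaw) Ry(pitch) Rx(roll)).
In Python, from plant import r gives the robot as it stands. The module is installed in compiled form; this text tells all that it offers.
- The arm moves only by the tool servo_tool, never from a script. Its argument "steps" is a list of rows, each a list of 5 numbers: the finger opening in cm, from 0 to 8.76, then the shift along the tool's x, y, z in cm, then the turn about the tool's z in degrees. In form: [[fingers, x, y, z, spin], ...]. A call has 1 to 8 rows; each row shifts and turns the commanded pose from where the row before left it, along the tool's axes as they then stand; what a row does not reach is not made up. A row lasts 1/8 s, in which the tool goes at most 62.5 mm and 10.7 degrees, less where a joint would pass 70% of its speed; a pose out of reach is approached as far as the arm can. A call with a gripper value outside its range is refused whole. The fingers move at their own pace and stop on an object; "squeeze" is the grip in N (left out, the last holds). Time passes only in rows, so rows that do not move let the fingers close. It gives the time, the measured TCP pose, the force and the opening at its end, in the units of the state.
- r.get_state(): the state, without advancing time (a new reading comes with each control period).
- r.capture(name): name is "scene" or "top" or "wrist"; returns the picture (480x640x3 uint8, red, green, blue); there is no depth.
- r.calibration(name): a dict with "K" (3x3 intrinsics, pixels), "rvec" (rotation vector, rad) and "tvec" (3), from world to camera coordinates, as OpenCV has them; the wrist camera has in their place "tool_from_camera" (4x4, takes a point from camera to tool coordinates, whose origin is the TCP and whose axes are the flange's). Camera axes: x right, y down, z forward; pixel columns grow to the right and rows downward; lengths in m; the calibration is good to about 2 mm. A picture is of the moment at which its call begins: read the wrist's pose just before it. calibration takes no time and is no camera call.
- r.close_job(): hands the job in, once; it reports no verdict.
The state is a dict: "time_s": time; "joints": joint angles; "qd": joint speeds; "joint_torque": joint torques, N m; "tcp_pos": TCP position; "eef_rot": TCP orientation; "contact_force": force on the tool from outside, world axes, zero at the start; "moment": the same for the moment, N m; "gripper_width": finger opening in m.
Only numpy, scipy, OpenCV 4.12 (cv2) and the standard library are available. Lean on these libraries where they do the work, as an engineer would, in place of code of your own. Each camera call takes 0.05 s, during which the arm holds its last target.

## Task

Get the bench amplifier ready for testing: take the sanding block off its open battery bay and lay it flat on the blue mat, then press the orange hatch down into the bay until both spring clips snap over it, easing off as soon as it clicks so that the case is not overloaded. Only then roll the edge wheel until its red rib stands on top, between the two green marks, and let go. Leave everything else on the bench where it is.

Things in the scene. Friction and masses are not known exactly. Their poses are not given: they have to be found in the camera images.
- block_c (a point): Sanding block, wood with a cork sole, 120 (its x) x 45 (its y) x 32 mm high, about 0.12 kg; the point is its centre, z up. It starts lying flat across the open battery bay, resting on the amplifier's panel (its underside 60 mm above the table). Grasp it across the 45 mm.
- cover_c (a point): Orange battery hatch: plate 70 (its x) x 120 (its y) x 8 mm thick with a central upright grip fin on top, 18 mm thick (along x), 70 mm long (along y), 32 mm high; 40 mm high in all, about 0.12 kg. The point is on its axis, 20 mm above its underside; z up. It starts lying flat on the table, fin up. It fits either way round (half turn about z).
- bay (a point): Centre of the amplifier's battery bay, a 77 (x) x 125 (y) mm opening (89 mm at its bevelled mouth), on top of its two side ledges, 10 mm below the panel; axes as the amplifier's. The hatch is home with its underside on the ledges, its long axis along y: its centre point then stands 20 mm above this one. Over 40 N between hatch and amplifier overloads the case.
- clip_a (a joint): Spring clip at the bay's +y end, m pushed outward: 0 at rest, 0.003 to 0.004 while the plate passes, below 0.002 once snapped over it. A steel ramp 34 mm wide leaning outward 30 degrees, from 10 mm above the ledges (57 mm from the bay's centre) to 26 mm above them (66 mm).
- clip_b (a joint): The same at the bay's -y end. Pressed straight down between the clips, the plate meets the ramps with its underside about 15 mm above the ledges; resistance rises to a peak of some 8 to 15 N at about 10 mm, then falls to a few N; just above the ledges the clips snap in over the plate's top edges and the ledges stop it.
- amp: Bench test amplifier, a fixed case 150 (x) x 260 (y) x 60 mm high with its panel on top; origin at the centre of its underside, z up. In its frame the bay's centre is at y = +50 mm and the edge wheel at y = -95 mm.
- wheel_top (a point): Highest point of the level wheel, 72 mm above the table; axes as the amplifier's. The ribbed wheel, 16 mm wide, 64 mm in diameter, stands 12 mm out of a slot in the panel; axle along y, 32 mm below this point. A fingertip pressed lightly (a few N) on top and dragged along +x rolls it up. It resists with about 1 N at the rim and stays where left.
- wheel (a joint): Turn of the level wheel, rad; 0 to 1.7, growing as its top moves to the amplifier's +x. It starts between 0 and 0.3. One rib, 7 mm wide, is red: it stands exactly on top at 0.95, and below that lies to the -x side, 32 mm of rim per rad. Two green marks, 12 mm long, on the panel either side of the slot flank the top of the wheel; the rib is between them from 0.77 to 1.13.
- mat: Blue mat, fixed, 150 (x) x 200 (y) x 4 mm thick; origin at the centre of its underside. A small jar stands on its +x half; the -x half is free.
- pot: Bystander: small white pot, 33 mm in diameter, 45 mm high, standing on the amplifier's panel; origin at the centre of its foot (so for all bystanders).
- polish: Bystander: amber jar, 36 mm in diameter, 60 mm high, standing on the mat's +x half.
- dispenser: Bystander: red dispenser can, 68 mm in diameter, 112 mm high.
- cups: Bystander: stack of white cups, 74 mm in diameter, 118 mm high.
- flask: Bystander: steel flask, 72 mm in diameter, 148 mm high.
- tape: Bystander: yellow roll of tape lying flat, 90 mm in diameter, 25 mm high.
- driver: Bystander: screwdriver 150 mm long, up to about 30 mm high, lying beside the hatch's +x edge, along that edge, about 82 mm from the hatch's axis.
- bin: Bystander: yellow open bin, 100 x 150 x 60 mm, at the back.
There are look-alikes about, which are no part of the job. There is more than one size of the part that bears cover_c; the job needs the smaller. Several things look just like the mat: the one meant starts farthest to the robot's left.

How it is judged:
By the outcome, as a careful person would: the job done as asked, in the order asked, and still so for the second after the job is handed in, with the robot touching nothing.
It also fails if it takes over 70 s, if anything falls off the work surface, if the arm or the gripper's body presses on something with over 40 N, if the wrist force passes 120 N, or if a joint passes its speed limit or range.

## Working session

There is one attempt and no reset: what is moved stays moved. The work goes in short steps, Python scripts to look and compute and a tool call to move; the robot and the scene stay as the last step left them, time stands still between calls to the robot, and variables do not carry over. Pictures are saved under pics/ and viewed, and the job is handed in when it is done.

Besides the shell and the picture viewer there is one more tool, called after "Call:" as name(argument=value, ...) on one line, values as JSON. servo_tool: Moves the arm, as the interface text tells. Its arguments: {"type":"object","properties":{"steps":{"type":"array","items":{"type":"array","items":{"type":"number"}}},"squeeze":{"type":"number"}},"required":["steps"]}

```bash
mkdir -p pics
cat > h.py <<'E'
import numpy as np,cv2
from plant import r
def save(n,f):
    im=r.capture(n); cv2.imwrite('pics/'+f,im[:,:,::-1]); return im
def ray(name,px,z,pose=None):
    c=r.calibration(name);K=np.array(c['K'])
    d=np.linalg.inv(K)@np.array([px[0],px[1],1.])
    if name=='wrist':
        T=np.array(c['tool_from_camera']);
        R,p=pose; d=R@(T[:3,:3]@d); o=R@T[:3,3]+p
    else:
        R=cv2.Rodrigues(np.array(c['rvec'],float))[0]; t=np.array(c['tvec']).ravel()
        o=-R.T@t; d=R.T@d
    return o+d*(z-o[2])/d[2]
def proj(name,P,pose=None):
    c=r.calibration(name);K=np.array(c['K']);P=np.atleast_2d(P).astype(float)
    if name=='wrist':
        T=np.array(c['tool_from_camera']);R,p=pose
        X=(P-p)@R; X=(X-T[:3,3])@T[:3,:3]
    else:
        R=cv2.Rodrigues(np.array(c['rvec'],float))[0]; X=P@R.T+np.array(c['tvec']).ravel()
    u=X@K.T; return u[:,:2]/u[:,2:]
def pose():
    from scipy.spatial.transform import Rotation as Ro
    s=r.get_state(); return Ro.from_euler('xyz',s['eef_rot'],degrees=True).as_matrix(),np.array(s['tcp_pos'])
def crop(src,f,x0,y0,x1,y1,k):
    im=cv2.imread('pics/'+src)[y0:y1,x0:x1]; cv2.imwrite('pics/'+f,cv2.resize(im,None,fx=k,fy=k,interpolation=cv2.INTER_CUBIC))
E
python3 - <<'E'
from h import *
print(r.get_state(), r.pinch_z)
for n in('scene','top','wrist'): save(n,n+'0.png'); print(n,r.calibration(n))
E
```

```text
{'time_s': 0.0, 'joints': array([ 8.60072596e+01,  2.05911269e+01,  6.32947690e-01, -2.19629905e-02,
       -7.01355032e+01, -1.65083845e+01]), 'qd': array([-0.00546808,  0.0673515 , -0.07030288, -0.05873066,  0.06649901,
       -0.00427149]), 'joint_torque': array([-1.50132011e-03, -5.82716990e+01,  2.93045533e+01,  6.99728429e+00,
        6.91508059e-03, -1.49643656e-04]), 'tcp_pos': array([0.2362279 , 0.63177947, 0.2256141 ]), 'eef_rot': array([ 1.79904312e+02, -6.82780770e-03, -2.05085990e+01]), 'contact_force': array([ 0.71069114, -0.13178656, -0.28601084]), 'moment': array([ 0.04083458, -0.05148215,  0.02119833]), 'gripper_width': 0.08782075449754584} 0.0188
scene {'K': array([[435.94404906,   0.        , 322.74401628],
       [  0.        , 435.94404906, 239.049015  ],
       [  0.        ,   0.        ,   1.        ]]), 'rvec': array([ 1.91090337,  1.74892488, -0.62397844]), 'tvec': array([ 0.0301513 , -0.37011231,  1.4048275 ])}
top {'K': array([[467.90348158,   0.        , 323.35933648],
       [  0.        , 467.90348158, 237.15057209],
       [  0.        ,   0.        ,   1.        ]]), 'rvec': array([ 2.09112312, -2.14156842,  0.21188802]), 'tvec': array([-0.08486912,  0.52335206,  1.13273574])}
wrist {'K': array([[386.39358745,   0.        , 310.12907087],
       [  0.        , 386.39358745, 235.47041488],
       [  0.        ,   0.        ,   1.        ]]), 'tool_from_camera': array([[ 8.40259095e-04, -9.64692799e-01, -2.63376341e-01,
         7.05381957e-02],
       [ 9.99999458e-01,  9.72697618e-04, -3.72454671e-04,
         4.47229033e-04],
       [ 6.15489879e-04, -2.63375885e-01,  9.64693093e-01,
        -1.58063095e-01],
       [ 0.00000000e+00,  0.00000000e+00,  0.00000000e+00,
         1.00000000e+00]])}
```

View pics/scene0.png

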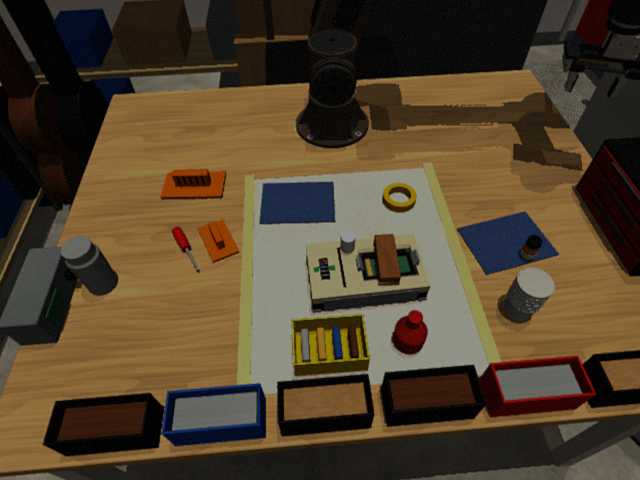

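View pics/top0.png

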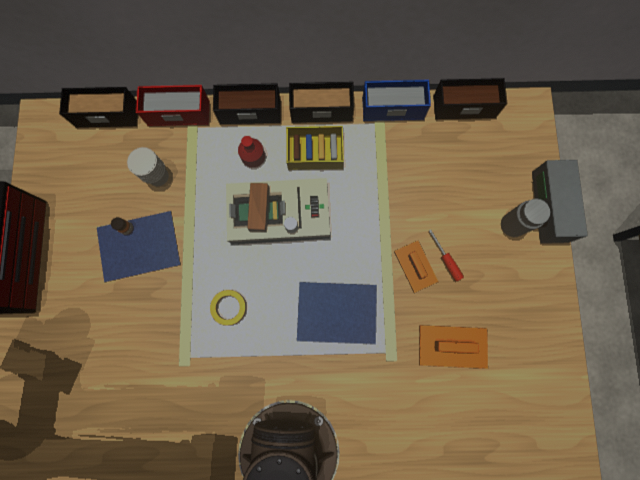

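View pics/wrist0.png

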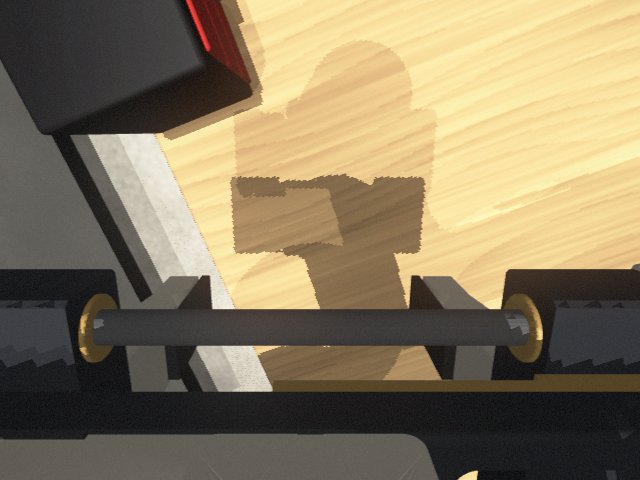

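Scene: the robot is at the bottom of the top view, with +x up and +y to the left.
- **Mat candidates (top view):** (139,246), with the jar on it, and (338,312). The first is farthest left, so I choose it.
- **Hatch candidates:** (416,265), small and beside the driver, and (454,347), larger. I choose the first.
- **Block:** only the one at (258,207), across the bay. The wooden bars in the bins and the toolboxes are not part of the job.

Close crops next.

Run:
```python
from h import *
crop('top0.png','c1.png',215,165,345,255,6)
crop('top0.png','c2.png',380,220,500,380,4)
crop('top0.png','c3.png',85,200,195,290,6)
for n,p,z in [('small',(416,265),.008),('big',(454,347),.008),('mat',(139,246),.004),('mat2',(338,312),.004),('block',(258,207),.092)]: print(n,ray('top',p,z))
```

```text
small [ 0.45058424 -0.33617545  0.008     ]
big [ 0.24119884 -0.41840071  0.008     ]
mat [0.5188727  0.38789803 0.004     ]
mat2 [ 0.33498251 -0.13022851  0.004     ]
block [0.59328745 0.06296654 0.092     ]
```

View pics/c1.png

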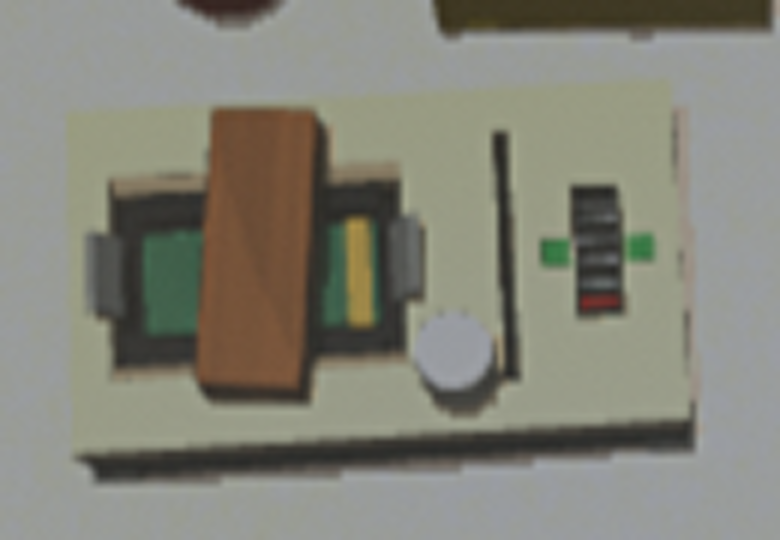

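View pics/c2.png

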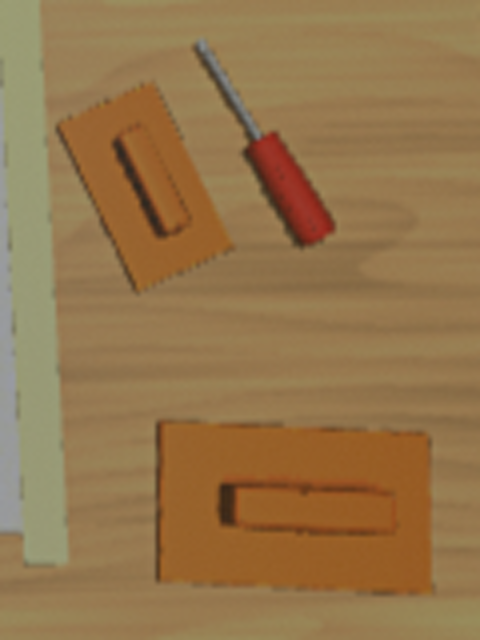

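View pics/c3.png

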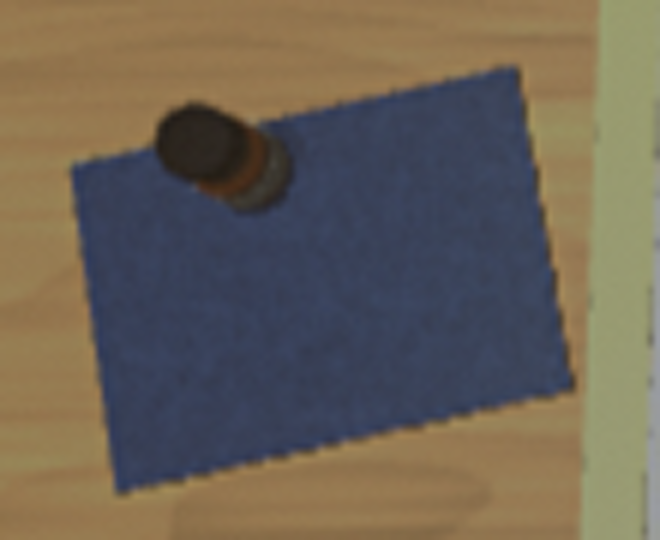

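The small hatch is beside the driver, and its axis is turned about 27° from world. The amplifier's panel corners are near crop (68,112), (668,85), (692,418) and (75,455). The block crosses the bay, the pot stands at (455,350), and the red rib is at (600,303) on the -x side. The mat corners are at (72,165), (517,68), (573,388) and (120,492), with the jar at its back.

```bash
cat >> h.py <<'E'
def cpx(p,off,k): return ((p[0]+.5)/k-.5+off[0],(p[1]+.5)/k-.5+off[1])
E
python3 - <<'E'
from h import *
def go(t,pts,off,k,z):
    P=np.array([ray('top',cpx(p,off,k),z)[:2] for p in pts]); print(t,'ctr',P.mean(0).round(4))
    for i in range(len(P)):
        d=P[(i+1)%len(P)]-P[i]; print('  ',P[i].round(4),'len',np.linalg.norm(d).round(4),'ang',np.degrees(np.arctan2(d[1],d[0])).round(1))
o1=(215,165);go('amp',[(68,112),(668,85),(692,418),(75,455)],o1,6,.06)
go('bay mouth',[(110,180),(400,163),(407,352),(112,375)],o1,6,.06)
go('block',[(212,108),(317,108),(300,388),(197,383)],o1,6,.092)
go('green',[(555,252),(641,247)],o1,6,.06)
go('wheel',[(571,187),(616,187),(622,312),(580,315)],o1,6,.066)
go('pot',[(455,350)],o1,6,.105)
go('hatch',[(153,82),(234,246),(138,292),(58,125)],(380,220),4,.008)
go('fin',[(116,140),(140,122),(188,218),(163,234)],(380,220),4,.04)
go('mat',[(72,165),(517,68),(573,388),(120,492)],(85,200),6,.004)
go('jar',[(200,143)],(85,200),6,.06)
E
```

```text
amp ctr [0.5961 0.0184]
   [0.6673 0.1504] len 0.258 ang -88.7
   [ 0.6732 -0.1075] len 0.1467 ang -177.5
   [ 0.5267 -0.114 ] len 0.259 ang 92.1
   [0.5171 0.1448] len 0.1504 ang 2.1
bay mouth ctr [0.5967 0.0688]
   [0.6365 0.1319] len 0.124 ang -87.9
   [0.6411 0.0079] len 0.0831 ang -178.3
   [0.558  0.0055] len 0.1245 ang 93.2
   [0.5511 0.1298] len 0.0855 ang 1.4
block ctr [0.5972 0.0646]
   [0.6571 0.0835] len 0.0439 ang -91.4
   [0.656  0.0396] len 0.1198 ang 176.7
   [0.5364 0.0466] len 0.0423 ang 85.8
   [0.5395 0.0887] len 0.1177 ang -2.6
green ctr [ 0.6008 -0.076 ]
   [ 0.6001 -0.0577] len 0.0366 ang -87.9
   [ 0.6014 -0.0943] len 0.0366 ang 92.1
wheel ctr [ 0.5989 -0.0757]
   [ 0.6269 -0.0652] len 0.0191 ang -91.4
   [ 0.6264 -0.0843] len 0.0547 ang -178.6
   [ 0.5717 -0.0856] len 0.0177 ang 92.8
   [ 0.5708 -0.0679] len 0.0561 ang 2.8
pot ctr [ 0.5478 -0.0179]
   [ 0.5478 -0.0179] len 0.0 ang 0.0
hatch ctr [ 0.448 -0.336]
   [ 0.5162 -0.3452] len 0.1179 ang -157.4
   [ 0.4074 -0.3906] len 0.0696 ang 113.8
   [ 0.3793 -0.3269] len 0.1188 ang 22.5
   [ 0.4891 -0.2814] len 0.0693 ang -67.0
fin ctr [ 0.4482 -0.3338]
   [ 0.4732 -0.3127] len 0.0195 ang -54.9
   [ 0.4844 -0.3287] len 0.0673 ang -156.9
   [ 0.4225 -0.355 ] len 0.019 ang 120.7
   [ 0.4127 -0.3387] len 0.0658 ang 23.2
mat ctr [0.52   0.3904]
   [0.5727 0.5033] len 0.199 ang -78.5
   [0.6122 0.3083] len 0.1475 ang -168.2
   [0.4678 0.278 ] len 0.1982 ang 101.8
   [0.4272 0.472 ] len 0.1488 ang 12.1
jar ctr [0.5676 0.4222]
   [0.5676 0.4222] len 0.0 ang 0.0
```

```bash
cat >> h.py <<'E'
def to(x,y,z,yaw):
    R,p=pose(); s=r.get_state()
    d=R.T@(np.array([x,y,z])-p)*100
    sp=-((yaw-s['eef_rot'][2]+180)%360-180)
    a=np.radians(yaw); R2=np.array([[np.cos(a),np.sin(a),0],[np.sin(a),-np.cos(a),0],[0,0,-1]])
    print('t',round(s['time_s'],2),'at',p.round(4),'rot',np.round(s['eef_rot'],1),'F',s['contact_force'].round(1),'w',round(s['gripper_width'],4),'j',s['joints'].round(0))
    print('shift cm (before spin)',d.round(2),'norm',np.linalg.norm(d).round(1),'| after spin axes',(R2.T@(np.array([x,y,z])-p)*100).round(2),'spin',round(sp,1))
E
python3 - <<'E'
from h import *
to(.597,.0646,.20,-3)
for n,p,z in [('cups',(144,163),.118),('disp',(247,143),.112),('binNear',(315,168),.06),('flask',(534,212),.148),('tape',(229,307),.025)]: print(n,ray('top',p,z).round(3))
E
```

```text
t 0.15 at [0.2363 0.6319 0.2258] rot [179.9  -0.  -20.5] F [ 0.8 -0.1  0.5] w 0.0876 j [ 86.  21.   1.  -0. -70. -17.]
shift cm (before spin) [53.66 40.49  2.64] norm 67.3 | after spin axes [38.99 54.76  2.58] spin -17.5
cups [0.705 0.341 0.118]
disp [0.754 0.088 0.112]
binNear [ 0.703 -0.08   0.06 ]
flask [ 0.55  -0.593  0.148]
tape [0.353 0.144 0.025]
```

Call:
servo_tool(steps=[[5.5,3.8,2.9,0.2,0],[5.5,3.8,2.9,0.2,0],[5.5,3.8,2.9,0.2,0],[5.5,3.8,2.9,0.2,0],[5.5,3.8,2.9,0.2,0],[5.5,3.8,2.9,0.2,0],[5.5,3.8,2.9,0.2,0],[5.5,3.8,2.9,0.2,0]])

```text
time_s: 1.15
tcp_pos: [0.4404, 0.307, 0.2105]
eef_rot: [-180.0, 0.0, -20.5]
contact_force: [0.0, 0.1, 0.4]
gripper_width: 0.0553
```

Call:
servo_tool(steps=[[5.5,3.8,2.9,0.2,0],[5.5,3.8,2.9,0.2,0],[5.5,3.8,2.9,0.2,0],[5.5,3.8,2.9,0.2,0],[5.5,3.8,2.9,0.2,-6],[5.5,0,0,0,-6],[5.5,0,0,0,-5.5],[5.5,0,0,0,0]])

```text
time_s: 2.15
tcp_pos: [0.567, 0.1058, 0.2003]
eef_rot: [180.0, 0.0, -3.1]
contact_force: [0.2, -0.3, 0.2]
gripper_width: 0.055
```

Run:
```python
from h import *
to(.597,.0646,.20,-3)
save('wrist','w1.png')
```

```text
t 2.15 at [0.567  0.1058 0.2003] rot [180.    0.   -3.1] F [ 0.2 -0.3  0.2] w 0.055 j [ 30.  12. -14.  -0. -63.  57.]
shift cm (before spin) [3.22 3.96 0.03] norm 5.1 | after spin axes [3.21 3.96 0.03] spin -0.1
```

View pics/w1.png

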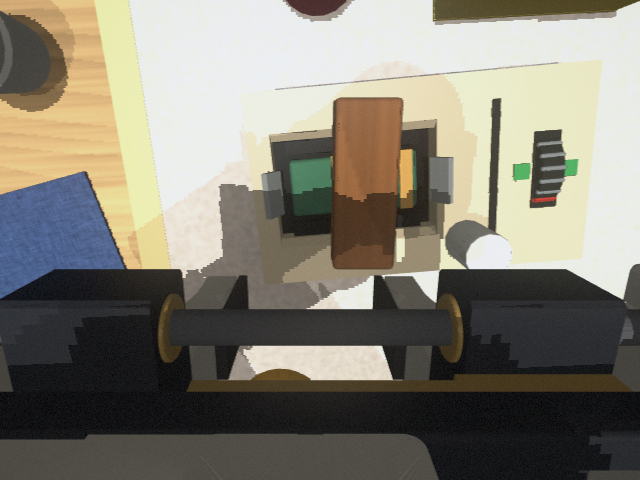

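The wrist view shows the block's top corners at (333,98), (403,98), (394,268) and (331,268). The panel's bay mouth is at (270,137)–(436,122), the green marks at (521,172) and (571,167), and the red rib at (543,200).

Run:
```python
from h import *
P=pose(); crop('w1.png','w1c.png',230,50,620,300,2)
def go(t,pts,z):
    Q=np.array([ray('wrist',p,z,P)[:2] for p in pts]); print(t,'ctr',Q.mean(0).round(4))
    for i in range(len(Q)):
        d=Q[(i+1)%len(Q)]-Q[i]; print('  ',Q[i].round(4),'len',np.linalg.norm(d).round(4),'ang',np.degrees(np.arctan2(d[1],d[0])).round(1))
go('block',[(333,98),(403,98),(394,268),(331,268)],.092)
go('mouth',[(270,137),(436,122),(443,238),(283,237)],.06)
go('green',[(521,172),(571,167)],.06)
to(.597,.0646,.20,-3)
```

```text
block ctr [0.5966 0.0661]
   [0.6565 0.086 ] len 0.0456 ang -93.1
   [0.6541 0.0405] len 0.1175 ang 177.3
   [0.5367 0.0459] len 0.0461 ang 86.9
   [0.5392 0.092 ] len 0.1175 ang -2.9
mouth ctr [0.5939 0.0673]
   [0.6338 0.1323] len 0.1238 ang -88.1
   [0.638  0.0086] len 0.0902 ang -174.6
   [5.481e-01 1.000e-04] len 0.1283 ang 86.6
   [0.5558 0.1281] len 0.0781 ang 3.0
green ctr [ 0.5985 -0.0765]
   [ 0.5976 -0.0576] len 0.0378 ang -87.3
   [ 0.5994 -0.0954] len 0.0378 ang 92.7
t 2.2 at [0.567  0.106  0.2004] rot [180.    0.   -3.1] F [ 0.  -0.2 -0.2] w 0.0547 j [ 30.  12. -14.  -0. -63.  57.]
shift cm (before spin) [3.22 3.97 0.03] norm 5.1 | after spin axes [3.22 3.98 0.04] spin -0.1
```

View pics/w1c.png

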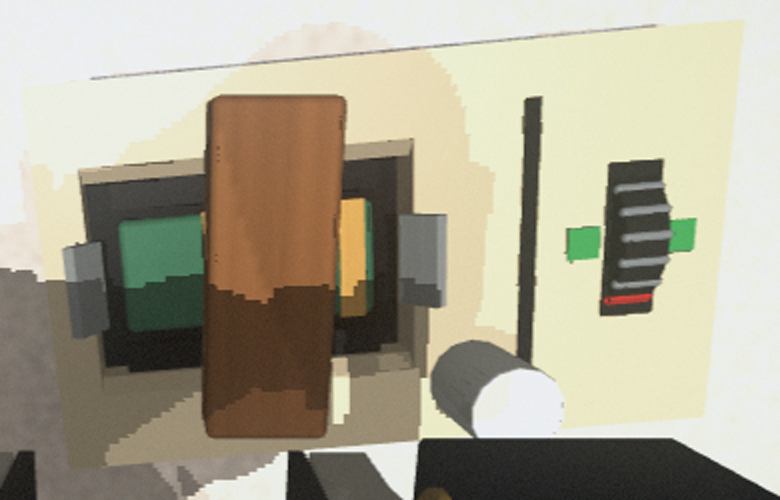

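Call:
servo_tool(steps=[[5.5,1.6,1.95,0,0],[5.5,1.6,1.95,0,0],[5.5,0,0,4,0],[5.5,0,0,4,0],[5.5,0,0,2,0],[5.5,0,0,0,0]])

```text
time_s: 2.95
tcp_pos: [0.5958, 0.0653, 0.099]
eef_rot: [179.9, 0.2, -3.1]
contact_force: [-0.1, 0.8, -0.0]
gripper_width: 0.0551
```

Run:
```python
from h import *
to(.597,.0655,.063,-3)
save('wrist','w2.png')
save('scene','s2.png'); crop('s2.png','s2c.png',290,200,450,320,5)
```

```text
t 2.95 at [0.5958 0.0653 0.099 ] rot [179.9   0.2  -3.1] F [-0.1  0.8 -0. ] w 0.0551 j [ 25.  20. -18.  -0. -52.  62.]
shift cm (before spin) [ 0.13 -0.03  3.6 ] norm 3.6 | after spin axes [ 0.11 -0.03  3.6 ] spin -0.1
```

View pics/w2.png

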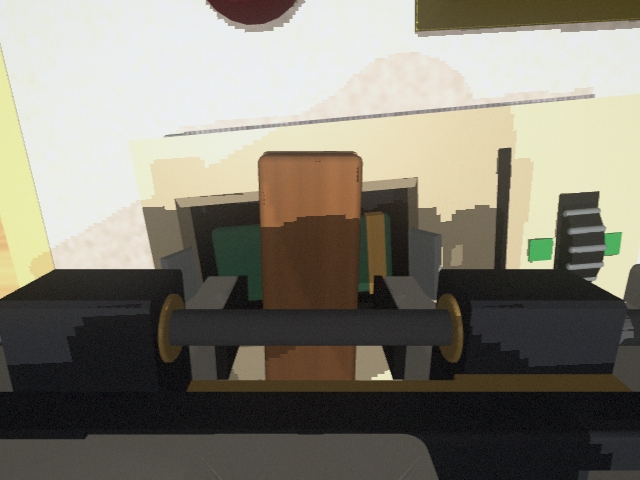

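View pics/s2c.png

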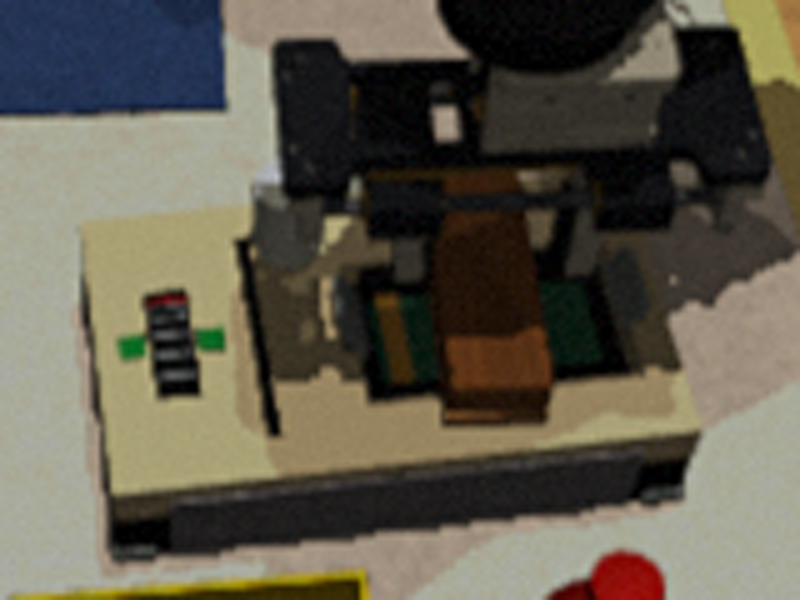

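The block sits midway between the fingers (columns 262–360, fingers 240–385). Next: descend and grip.

Call:
servo_tool(steps=[[5.5,0,0,1.8,0],[5.5,0,0,1.8,0],[5.5,0,0,0,0],[4,0,0,0,0],[4,0,0,0,0],[4,0,0,0,0],[4,0,0,0,0]], squeeze=25)

```text
time_s: 3.92
tcp_pos: [0.5979, 0.0657, 0.066]
eef_rot: [-180.0, -0.1, -3.0]
contact_force: [-0.6, 0.9, 6.6]
gripper_width: 0.0451
```

Call:
servo_tool(steps=[[4,0,0,-3,0],[4,0,0,-4,0],[4,0,0,-4,0],[4,0,0,0,0]])

```text
time_s: 4.42
tcp_pos: [0.5989, 0.0661, 0.1785]
eef_rot: [-179.9, -0.4, -3.0]
contact_force: [0.5, -0.1, -1.9]
gripper_width: 0.045
```

Run:
```python
from h import *
a=np.radians(12); X=np.array([np.cos(a),np.sin(a)]);Y=np.array([-X[1],X[0]])
t=np.array([.52,.3904])-.042*X-.025*Y; print(t)
to(*t,.17,-78)
save('wrist','w3.png')
```

```text
[0.48411559 0.35721402]
t 4.42 at [0.5989 0.0661 0.1785] rot [-179.9   -0.4   -3. ] F [ 0.5 -0.1 -1.9] w 0.045 j [ 25.  16. -13.   0. -61.  62.]
shift cm (before spin) [-12.98 -28.47   0.84] norm 31.3 | after spin axes [-30.86   5.18   0.85] spin 75.0
```

View pics/w3.png

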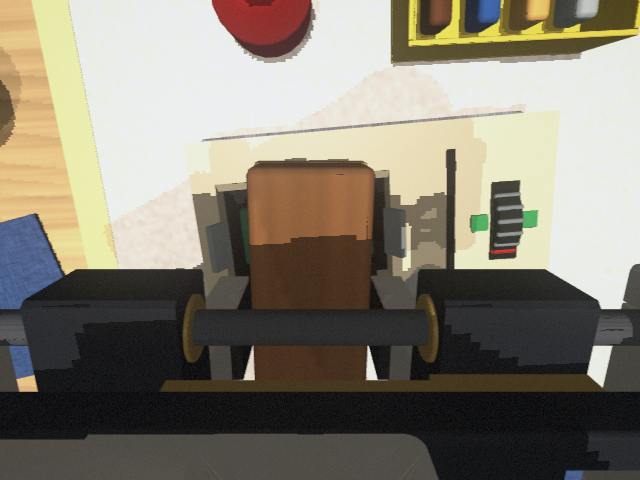

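The block is held level, with a width of 45 mm. Next: carry it to the mat.

Call:
servo_tool(steps=[[4,-1.85,-4.05,0,0],[4,-1.85,-4.05,0,0],[4,-1.85,-4.05,0,0],[4,-1.85,-4.05,0,0],[4,-1.85,-4.05,0,0],[4,-1.85,-4.05,0,0],[4,-1.85,-4.05,0,0],[4,0,0,0,9]])

```text
time_s: 5.48
tcp_pos: [0.4808, 0.3575, 0.1729]
eef_rot: [179.9, 0.1, -12.0]
contact_force: [-0.1, -0.6, -1.1]
gripper_width: 0.0446
```

Call:
servo_tool(steps=[[4,0,0,0,9.5],[4,0,0,0,9.5],[4,0,0,0,9.5],[4,0,0,0,9.5],[4,0,0,0,9.5],[4,0,0,0,9.5],[4,0,0,0,9],[4,0,0,0,0]])

```text
time_s: 6.48
tcp_pos: [0.4819, 0.3548, 0.1732]
eef_rot: [179.9, -0.1, -78.0]
contact_force: [0.2, 0.6, -1.3]
gripper_width: 0.045
```

Run:
```python
from h import *
to(.4841,.3572,.012,-78)
save('wrist','w4.png')
```

```text
t 6.47 at [0.4819 0.3548 0.1732] rot [ 1.799e+02 -1.000e-01 -7.800e+01] F [ 0.2  0.6 -1.3] w 0.045 j [ 55.  16. -13.  -0. -61. -43.]
shift cm (before spin) [-0.21 -0.3  16.12] norm 16.1 | after spin axes [-0.19 -0.26 16.12] spin 0.0
```

View pics/w4.png

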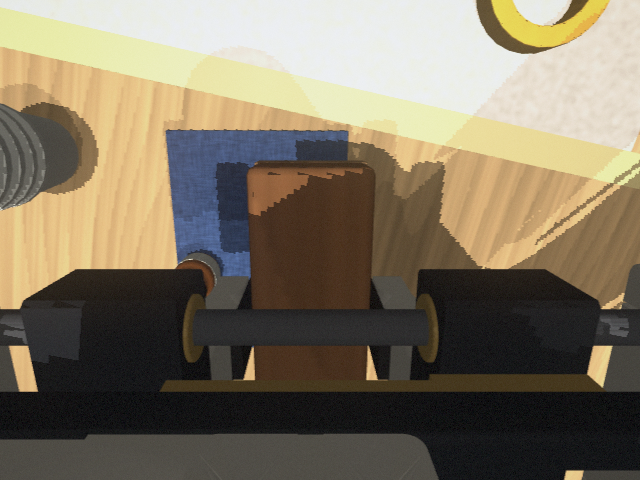

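Run:
```python
from h import *
P=pose()
a=np.radians(12); X=np.array([np.cos(a),np.sin(a)]);Y=np.array([-X[1],X[0]])
for p,z in [((166,130),.004),((347,130),.004),((173,212),.004),((350,160),.004)]:
    q=ray('wrist',p,z,P)[:2]-[.52,.3904]; print(p,'mat frame',(q@X).round(4),(q@Y).round(4))
for u in [(182,262),(221,262)]:
    q=ray('wrist',u,.055,P)[:2]-[.52,.3904]; print('jar',(q@X).round(4),(q@Y).round(4))
```

```text
(166, 130) mat frame 0.0729 -0.0974
(347, 130) mat frame -0.0751 -0.098
(173, 212) mat frame 0.0733 -0.0291
(350, 160) mat frame -0.0783 -0.0739
jar 0.0516 -0.0012
jar 0.0221 -0.0013
```

Call:
servo_tool(steps=[[4,-0.2,-0.2,4,0],[4,0,0,4,0],[4,0,0,4,0],[4,0,0,2,0],[4,0,0,1,0],[4,0,0,0,0]])

```text
time_s: 7.28
tcp_pos: [0.4839, 0.3575, 0.0241]
eef_rot: [180.0, -0.0, -77.9]
contact_force: [0.4, -0.6, -1.1]
gripper_width: 0.0454
```

Run:
```python
from h import *
to(.4841,.3572,.010,-78)
```

```text
t 7.28 at [0.4839 0.3575 0.0241] rot [180.   -0.  -77.9] F [ 0.4 -0.6 -1.1] w 0.0454 j [ 55.  25. -22.   0. -43. -43.]
shift cm (before spin) [ 0.03 -0.01  1.41] norm 1.4 | after spin axes [ 0.03 -0.01  1.41] spin 0.1
```

Call:
servo_tool(steps=[[4,0,0,0.8,0],[4,0,0,0.3,0],[4,0,0,0,0]])

```text
time_s: 7.65
tcp_pos: [0.4841, 0.3577, 0.0137]
eef_rot: [-180.0, 0.0, -78.0]
contact_force: [1.0, 0.8, -0.7]
gripper_width: 0.0451
```

Call:
servo_tool(steps=[[4,0,0,0.2,0],[4,0,0,0.15,0],[4,0,0,0,0]])

```text
time_s: 8.02
tcp_pos: [0.4841, 0.3578, 0.0101]
eef_rot: [-180.0, 0.0, -78.0]
contact_force: [-0.2, -0.2, -1.1]
gripper_width: 0.0447
```

Call:
servo_tool(steps=[[4,0,0,0.15,0],[4,0,0,0,0]])

```text
time_s: 8.28
tcp_pos: [0.4842, 0.3579, 0.01]
eef_rot: [-180.0, 0.0, -78.0]
contact_force: [-3.5, -2.0, 11.8]
gripper_width: 0.0451
```

Contact at 12 N means the block is seated. Next: release and lift.

Call:
servo_tool(steps=[[4,0,0,-0.15,0],[5.5,0,0,0,0],[5.5,0,0,0,0],[5.5,0,0,-2,0],[5.5,0,0,-4,0],[5.5,0,0,-5,0],[5.5,0,0,-5,0]])

```text
time_s: 9.15
tcp_pos: [0.4839, 0.3575, 0.1713]
eef_rot: [180.0, -0.0, -78.0]
contact_force: [0.4, 1.5, -0.1]
gripper_width: 0.0548
```

Run:
```python
from h import *
save('top','t5.png'); crop('t5.png','t5c.png',85,180,205,290,6)
crop('t5.png','t5d.png',215,165,345,255,6)
to(.448,-.335,.17,-157.2)
```

```text
t 9.2 at [0.4867 0.3598 0.1791] rot [-179.5    0.3  -77.9] F [2.8 2.5 6.9] w 0.0546 j [ 55.  16. -13.   0. -61. -43.]
shift cm (before spin) [67.13 18.34  0.45] norm 69.6 | after spin axes [ 30.5  -62.55   0.91] spin 79.3
```

View pics/t5.png

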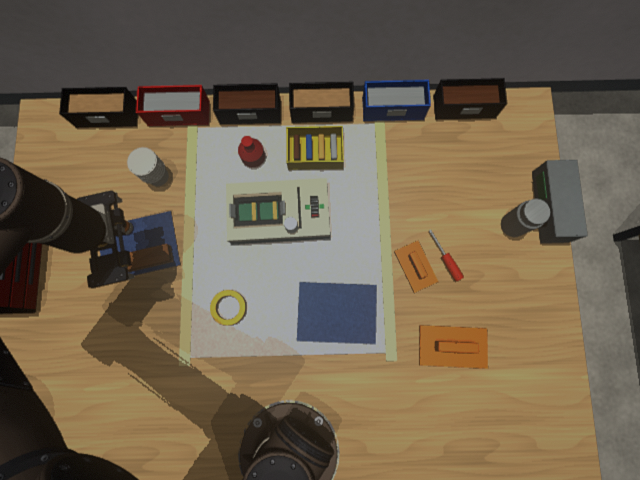

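The block lies on the mat near (155,255) and the bay is clear. A closer look at the bay:

View pics/t5d.png

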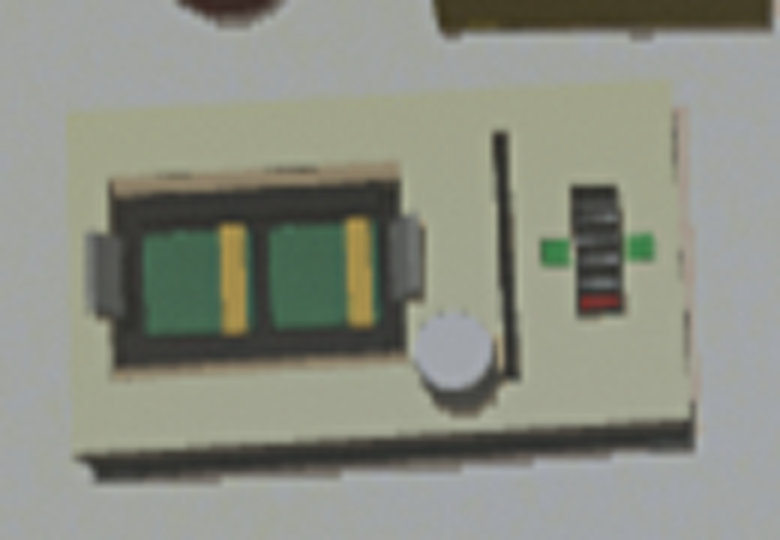

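Call:
servo_tool(steps=[[4,4.6,1.25,-0.3,0],[4,4.6,1.25,0,0],[4,4.6,1.25,0,0],[4,4.6,1.25,0,0],[4,4.6,1.25,0,0],[4,4.6,1.25,0,0],[4,4.6,1.25,0,0],[4,4.6,1.25,0,0]])

```text
time_s: 10.2
tcp_pos: [0.4625, -0.0245, 0.1731]
eef_rot: [-180.0, 0.0, -78.0]
contact_force: [1.0, -0.2, 0.3]
gripper_width: 0.04
```

Call:
servo_tool(steps=[[4,4.6,1.25,0,0],[4,4.6,1.25,0,0],[4,4.6,1.25,0,0],[4,4.6,1.25,0,0],[4,4.6,1.25,0,0],[4,4.6,1.25,0,0],[4,0,0,0,9.9],[4,0,0,0,9.9]])

```text
time_s: 11.2
tcp_pos: [0.4463, -0.3094, 0.1724]
eef_rot: [180.0, 0.0, -98.2]
contact_force: [0.3, 0.1, 0.1]
gripper_width: 0.0399
```

Call:
servo_tool(steps=[[4,0,0,0,9.9],[4,0,0,0,9.9],[4,0,0,0,9.9],[4,0,0,0,9.9],[4,0,0,0,9.9],[4,0,0,0,9.9],[4,0,0,0,0]])

```text
time_s: 12.08
tcp_pos: [0.4467, -0.3086, 0.1728]
eef_rot: [180.0, -0.0, -157.1]
contact_force: [0.5, 0.0, 0.9]
gripper_width: 0.04
```

Run:
```python
from h import *
to(.448,-.335,.17,-157.2)
save('wrist','w6.png')
```

```text
t 12.07 at [ 0.4467 -0.3086  0.1728] rot [ 180.    -0.  -157.1] F [0.5 0.  0.9] w 0.04 j [-14.  11. -20.  -0. -59. -53.]
shift cm (before spin) [ 0.91 -2.48  0.28] norm 2.7 | after spin axes [ 0.91 -2.48  0.28] spin 0.1
```

View pics/w6.png

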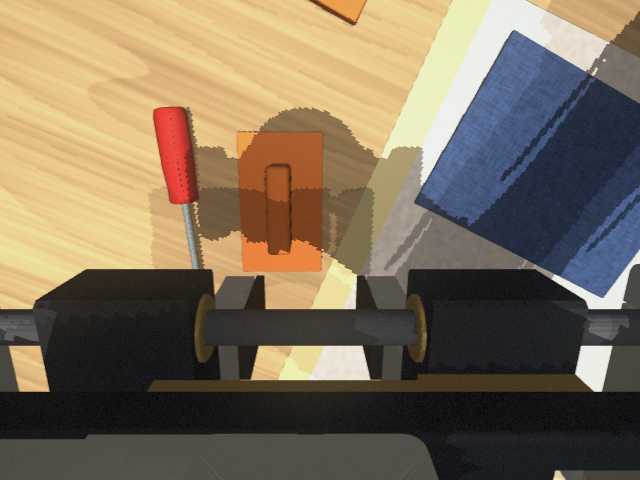

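The hatch plate corners are at (237,131), (323,131), (322,270) and (242,270). The fin top is about (266–290, 165–252), and the driver handle is at (173,150).

Run:
```python
from h import *
P=pose(); crop('w6.png','w6c.png',220,110,340,280,4)
def go(t,pts,z):
    Q=np.array([ray('wrist',p,z,P)[:2] for p in pts]); print(t,'ctr',Q.mean(0).round(4))
    for i in range(len(Q)):
        d=Q[(i+1)%len(Q)]-Q[i]; print('  ',Q[i].round(4),'len',np.linalg.norm(d).round(4),'ang',np.degrees(np.arctan2(d[1],d[0])).round(1))
go('plate',[(237,131),(323,131),(322,270),(242,270)],.008)
go('fin',[(266,165),(290,165),(291,253),(268,253)],.04)
```

```text
plate ctr [ 0.4464 -0.3354]
   [ 0.405  -0.3904] len 0.0694 ang 113.1
   [ 0.3779 -0.3265] len 0.1191 ang 23.1
   [ 0.4874 -0.2797] len 0.071 ang -67.0
   [ 0.5152 -0.3451] len 0.1191 ang -157.7
fin ctr [ 0.4453 -0.3352]
   [ 0.4172 -0.3568] len 0.0178 ang 113.1
   [ 0.4102 -0.3403] len 0.0687 ang 22.9
   [ 0.4734 -0.3136] len 0.0182 ang -66.9
   [ 0.4805 -0.3303] len 0.0687 ang -157.3
```

View pics/w6c.png

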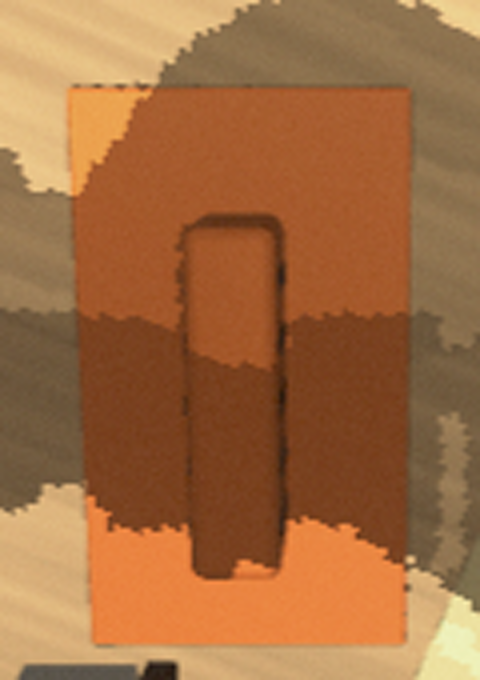

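Call:
servo_tool(steps=[[4,1.1,-2.45,0,0],[4,0,0,4,0],[4,0,0,4,0],[4,0,0,3,0],[4,0,0,0,0]])

```text
time_s: 12.75
tcp_pos: [0.4445, -0.3349, 0.061]
eef_rot: [179.8, -0.2, -157.0]
contact_force: [0.3, 0.2, -0.4]
gripper_width: 0.0397
```

Run:
```python
from h import *
to(.4463,-.3353,.012,-157)
save('wrist','w7.png')
```

```text
t 12.75 at [ 0.4445 -0.3349  0.061 ] rot [ 179.8   -0.2 -157. ] F [ 0.3  0.2 -0.4] w 0.0397 j [-17.  19. -26.  -0. -45. -50.]
shift cm (before spin) [-0.17 -0.13  4.89] norm 4.9 | after spin axes [-0.15 -0.11  4.9 ] spin -0.0
```

View pics/w7.png

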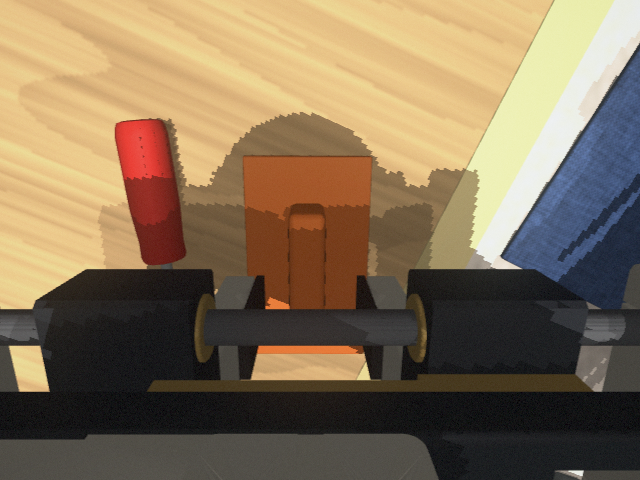

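Call:
servo_tool(steps=[[4,-0.15,-0.1,2.5,0],[4,0,0,2,0],[4,0,0,0,0]])

```text
time_s: 13.18
tcp_pos: [0.448, -0.3358, 0.0185]
eef_rot: [180.0, -0.0, -157.1]
contact_force: [0.3, 0.7, 1.5]
gripper_width: 0.0401
```

Call:
servo_tool(steps=[[4,0.15,0,0.6,0],[4,0,0,0,0],[1,0,0,0,0],[1,0,0,0,0],[1,0,0,0,0],[1,0,0,0,0]], squeeze=50)

```text
time_s: 13.92
tcp_pos: [0.4466, -0.3363, 0.0123]
eef_rot: [-180.0, 0.0, -157.2]
contact_force: [-0.6, 2.2, 4.2]
gripper_width: 0.0176
```

Call:
servo_tool(steps=[[1,0,0,-3,0],[1,0,0,-5,0],[1,0,0,-5,0],[1,0,0,-3,0],[1,0,0,0,0]])

```text
time_s: 14.55
tcp_pos: [0.4478, -0.3369, 0.1746]
eef_rot: [-179.8, 0.2, -157.2]
contact_force: [-0.3, -0.5, -1.3]
gripper_width: 0.0175
```

Run:
```python
from h import *
to(.5945,.0684,.17,-88)
save('wrist','w8.png')
```

```text
t 14.55 at [ 0.4478 -0.3369  0.1746] rot [-179.8    0.2 -157.2] F [-0.3 -0.5 -1.3] w 0.0175 j [-17.  12. -18.   0. -59. -50.]
shift cm (before spin) [-29.23  31.67   0.46] norm 43.1 | after spin axes [-39.99 -16.08   0.46] spin -69.2
```

View pics/w8.png

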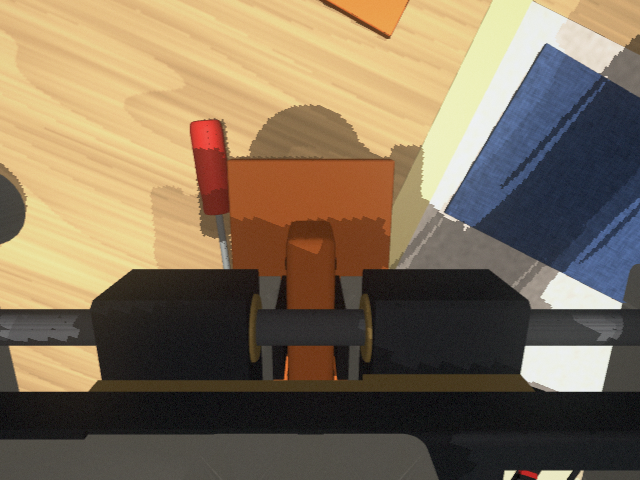

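The hatch is held; its far plate corners are at (229,158) and (393,158).

Run:
```python
from h import *
P=(np.diag([1.,-1,-1]),np.zeros(3))
for p in [(229,158),(393,158),(290,222),(332,222)]:
    z=-.0043 if p[1]<200 else .0277
    q=ray('wrist',p,z,P); print(p,'tool x,y',q[0].round(4),-q[1].round(4))
```

```text
(229, 158) tool x,y 0.06 -0.0336
(393, 158) tool x,y 0.06 0.0341
(290, 222) tool x,y 0.0404 -0.0071
(332, 222) tool x,y 0.0404 0.0075
```

Call:
servo_tool(steps=[[1,-3.7,4,0,0],[1,-3.7,4,0,0],[1,-3.7,4,0,0],[1,-3.7,4,0,0],[1,-3.7,4,0,0],[1,-3.7,4,0,0],[1,-3.7,4,0,0],[1,-3.3,3.7,0,0]])

```text
time_s: 15.6
tcp_pos: [0.5924, 0.0708, 0.1701]
eef_rot: [180.0, -0.2, -157.2]
contact_force: [0.5, -0.5, -1.1]
gripper_width: 0.0177
```

Call:
servo_tool(steps=[[1,0,0,0,-9.9],[1,0,0,0,-9.9],[1,0,0,0,-9.9],[1,0,0,0,-9.9],[1,0,0,0,-9.9],[1,0,0,0,-9.9],[1,0,0,0,-9.8],[1,0,0,0,0]])

```text
time_s: 16.6
tcp_pos: [0.592, 0.0688, 0.1703]
eef_rot: [179.8, -0.0, -88.1]
contact_force: [-0.2, 0.2, -1.5]
gripper_width: 0.0179
```

Run:
```python
from h import *
to(.5945,.0684,.12,-88)
save('wrist','w9.png')
```

```text
t 16.6 at [0.592  0.0688 0.1703] rot [179.8  -0.  -88.1] F [-0.2  0.2 -1.5] w 0.0179 j [ 25.  16. -14.  -0. -60. -23.]
shift cm (before spin) [ 0.04 -0.26  5.03] norm 5.0 | after spin axes [ 0.05 -0.25  5.03] spin -0.1
```

View pics/w9.png

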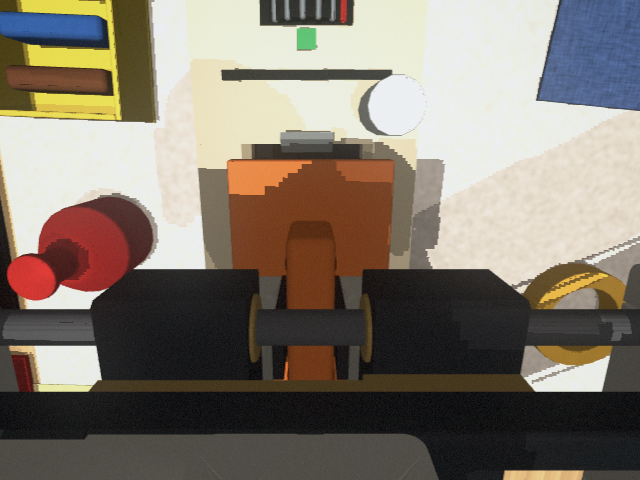

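```bash
crop=1
python3 - <<'E'
from h import *
crop('w9.png','w9c.png',180,0,440,180,3)
E
```

```text
(no output)
```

View pics/w9c.png

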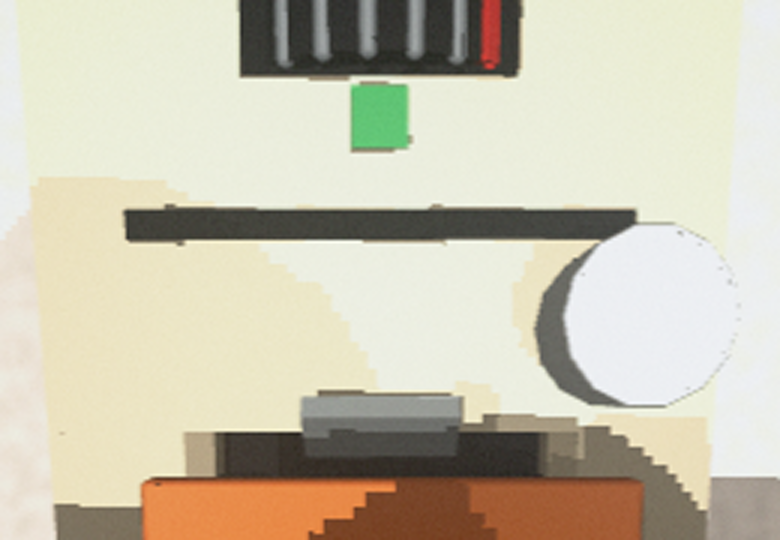

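Run:
```python
from h import *
P=pose(); a=np.radians(2)
X=np.array([np.cos(a),np.sin(a)]);Y=np.array([-X[1],X[0]])
def w(c,z): return ray('wrist',cpx(c,(180,0),3),z,P)[:2]
bay=np.array([.5945,.0684])
for n,c,z in [('greenC',(380,118),.06),('clipL',(302,396),.076),('clipR',(462,396),.076),('clipbot?',(380,456),.06),('mouthL',(184,432),.06),('mouthR',(579,432),.06),('slotL',(125,225),.06),('slotR',(636,225),.06),('edgeL',(22,100),.06),('edgeL2',(48,432),.06),('edgeR',(733,100),.06),('edgeR2',(712,480),.06)]:
    q=w(c,z)-bay; print(n,w(c,z).round(4),'bay frame x,y',(q@X).round(4),(q@Y).round(4))
```

```text
greenC [ 0.5979 -0.0576] bay frame x,y -0.001 -0.1261
clipL [ 6.125e-01 -6.000e-04] bay frame x,y 0.0156 -0.0696
clipR [ 0.5789 -0.0016] bay frame x,y -0.0181 -0.0694
clipbot? [0.5959 0.0121] bay frame x,y -0.0006 -0.0563
mouthL [0.6402 0.0082] bay frame x,y 0.0436 -0.0617
mouthR [0.5511 0.0054] bay frame x,y -0.0456 -0.0615
slotL [ 0.6523 -0.0349] bay frame x,y 0.0541 -0.1052
slotR [ 0.542  -0.0384] bay frame x,y -0.0561 -0.1049
edgeL [ 0.6732 -0.0587] bay frame x,y 0.0742 -0.1297
edgeL2 [0.6708 0.0092] bay frame x,y 0.0742 -0.0618
edgeR [ 0.5238 -0.0635] bay frame x,y -0.0753 -0.1293
edgeR2 [0.52   0.0151] bay frame x,y -0.0763 -0.0507
```

Call:
servo_tool(steps=[[1,0,-0.2,0,0],[1,0,0,3,0],[1,0,0,3,0],[1,0,0,1,0],[1,0,0,0,0],[1,0,0,0,0]])

```text
time_s: 17.4
tcp_pos: [0.5957, 0.0694, 0.1033]
eef_rot: [-179.9, 0.0, -88.0]
contact_force: [0.6, -0.1, -0.8]
gripper_width: 0.0174
```

Run:
```python
from h import *
to(.594,.069,.0785,-88)
save('wrist','w10.png');save('scene','s10.png')
crop('s10.png','s10c.png',290,200,450,320,5);crop('w10.png','w10c.png',160,80,460,280,2.6)
```

```text
t 17.4 at [0.5957 0.0694 0.1033] rot [-179.9    0.   -88. ] F [ 0.6 -0.1 -0.8] w 0.0174 j [ 25.  20. -18.   0. -52. -23.]
shift cm (before spin) [0.03 0.18 2.48] norm 2.5 | after spin axes [0.03 0.17 2.48] spin -0.0
```

View pics/w10c.png

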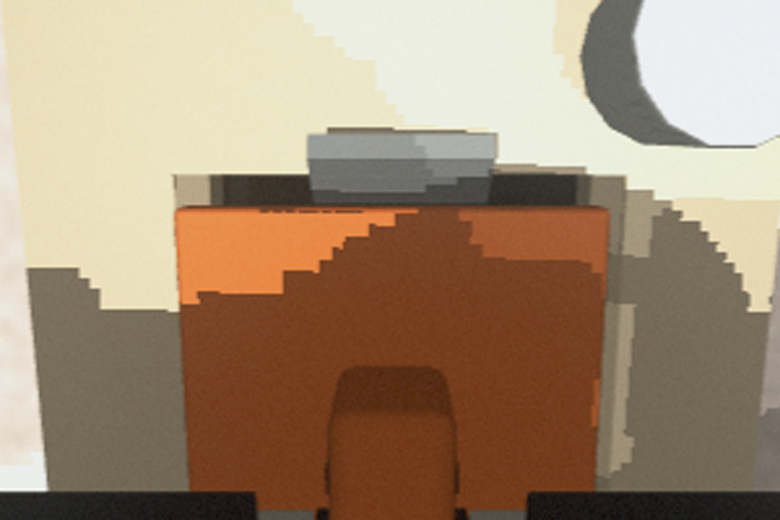

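View pics/s10c.png

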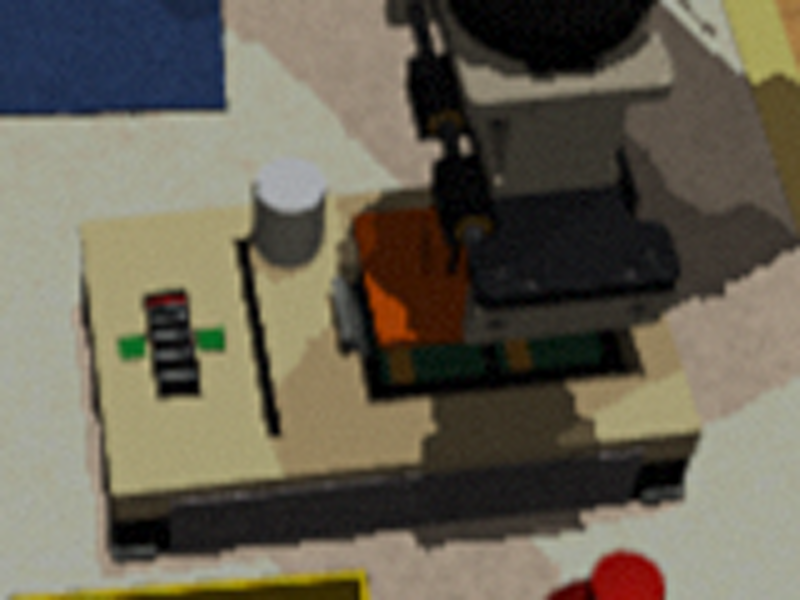

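Call:
servo_tool(steps=[[1,0,0.2,0.6,0],[1,0,0,0.6,0],[1,0,0,0,0],[1,0,0,0,0]])

```text
time_s: 18.0
tcp_pos: [0.5929, 0.069, 0.09]
eef_rot: [180.0, -0.0, -88.0]
contact_force: [0.4, 0.2, -0.4]
gripper_width: 0.0175
```

Run:
```python
from h import *
to(.594,.069,.0785,-88)
save('wrist','w11.png')
crop('w11.png','w11c.png',160,80,460,280,2.6)
```

```text
t 18.0 at [0.5929 0.069  0.09  ] rot [180.  -0. -88.] F [ 0.4  0.2 -0.4] w 0.0175 j [ 25.  20. -19.   0. -50. -23.]
shift cm (before spin) [ 0.   -0.11  1.15] norm 1.2 | after spin axes [ 0.   -0.11  1.15] spin 0.0
```

View pics/w11c.png

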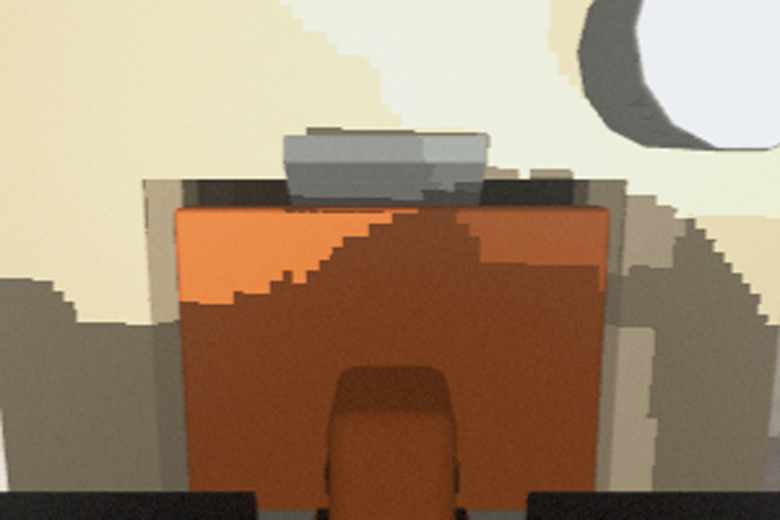

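Call:
servo_tool(steps=[[1,0,-0.1,0.4,0],[1,0,0,0.4,0],[1,0,0,0,0]])

```text
time_s: 18.42
tcp_pos: [0.5935, 0.0689, 0.0815]
eef_rot: [179.9, -0.0, -88.0]
contact_force: [-0.0, -0.1, -0.8]
gripper_width: 0.0179
```

Call:
servo_tool(steps=[[1,0,0,0.3,0],[1,0,0,0.2,0],[1,0,0,0,0]])

```text
time_s: 18.8
tcp_pos: [0.5942, 0.0688, 0.0775]
eef_rot: [-180.0, -0.0, -88.0]
contact_force: [0.4, -2.5, 3.0]
gripper_width: 0.0178
```

Call:
servo_tool(steps=[[1,0.07,0,0,0],[1,0,0,0,0]])

```text
time_s: 19.05
tcp_pos: [0.5942, 0.0684, 0.0773]
eef_rot: [-180.0, 0.0, -88.0]
contact_force: [0.3, -2.9, 3.4]
gripper_width: 0.0174
```

Call:
servo_tool(steps=[[1,0.1,0,0,0],[1,0,0,0,0]])

```text
time_s: 19.3
tcp_pos: [0.5942, 0.068, 0.0771]
eef_rot: [-180.0, 0.0, -88.0]
contact_force: [-0.7, 2.3, 2.1]
gripper_width: 0.0176
```

Call:
servo_tool(steps=[[1,-0.05,0,0.1,0],[1,0,0,0.1,0],[1,0,0,0,0]])

```text
time_s: 19.68
tcp_pos: [0.5944, 0.068, 0.076]
eef_rot: [-179.9, -0.0, -88.0]
contact_force: [-0.7, 0.1, 8.6]
gripper_width: 0.0176
```

Call:
servo_tool(steps=[[1,0,0,0.1,0],[1,0,0,0.1,0],[1,0,0,0,0]])

```text
time_s: 20.05
tcp_pos: [0.5949, 0.068, 0.0746]
eef_rot: [-179.9, 0.0, -88.0]
contact_force: [-1.7, 0.7, 11.9]
gripper_width: 0.0177
```

Call:
servo_tool(steps=[[1,0,0,0.1,0],[1,0,0,0.1,0],[1,0,0,0,0]])

```text
time_s: 20.42
tcp_pos: [0.5952, 0.0681, 0.073]
eef_rot: [-179.8, 0.0, -87.9]
contact_force: [-1.7, -0.7, 14.5]
gripper_width: 0.0176
```

Call:
servo_tool(steps=[[1,0,0.05,0.1,0],[1,0,0,0.1,0],[1,0,0,0,0]])

```text
time_s: 20.8
tcp_pos: [0.5947, 0.0682, 0.0699]
eef_rot: [-179.8, 0.0, -88.0]
contact_force: [2.3, -0.1, 5.3]
gripper_width: 0.0178
```

Call:
servo_tool(steps=[[1,0,-0.03,0.1,0],[1,0,0,0.1,0],[1,0,0,0,0]])

```text
time_s: 21.18
tcp_pos: [0.5941, 0.068, 0.0672]
eef_rot: [-180.0, 0.0, -88.0]
contact_force: [2.8, 0.6, 3.5]
gripper_width: 0.0181
```

Call:
servo_tool(steps=[[1,0,0,0.1,0],[1,0,0,0.1,0],[1,0,0,0,0]])

```text
time_s: 21.55
tcp_pos: [0.5937, 0.0679, 0.065]
eef_rot: [180.0, -0.0, -88.0]
contact_force: [2.9, 0.5, 3.7]
gripper_width: 0.018
```

Call:
servo_tool(steps=[[1,0,-0.05,0.1,0],[1,0,0,0.05,0],[1,0,0,0,0]])

```text
time_s: 21.92
tcp_pos: [0.5929, 0.0675, 0.0626]
eef_rot: [179.8, -0.0, -88.0]
contact_force: [-1.1, -0.6, -3.2]
gripper_width: 0.0179
```

Run:
```python
from h import *
to(.594,.068,.0623,-88)
save('wrist','w12.png'); crop('w12.png','w12c.png',160,80,460,280,2.6)
```

```text
t 21.93 at [0.5929 0.0675 0.0626] rot [179.8  -0.  -88. ] F [-1.1 -0.6 -3.2] w 0.0179 j [ 25.  22. -21.  -0. -47. -23.]
shift cm (before spin) [-0.05 -0.11  0.03] norm 0.1 | after spin axes [-0.05 -0.11  0.03] spin -0.0
```

View pics/w12c.png

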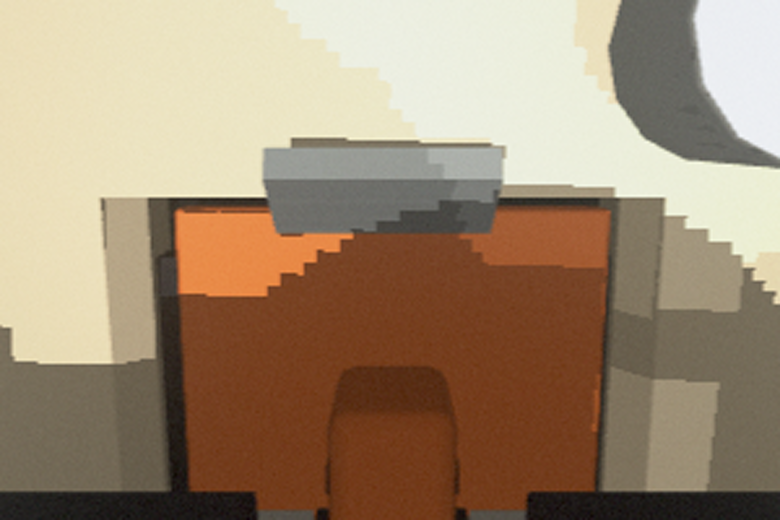

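The -y clip now overlaps the plate's edge. A gentle press next, to confirm it is seated on the ledges and the far clip has caught.

Call:
servo_tool(steps=[[1,0,0,0.05,0],[1,0,0,0.05,0],[1,0,0,0,0]])

```text
time_s: 22.35
tcp_pos: [0.5944, 0.0679, 0.0627]
eef_rot: [-180.0, -0.0, -88.0]
contact_force: [-0.9, -0.2, -1.8]
gripper_width: 0.0179
```

Call:
servo_tool(steps=[[1,0,0,0.05,0],[1,0,0,0.05,0],[1,0,0,0,0]])

```text
time_s: 22.72
tcp_pos: [0.5945, 0.0679, 0.0623]
eef_rot: [-180.0, 0.0, -88.0]
contact_force: [-1.5, -0.1, 5.5]
gripper_width: 0.0175
```

Call:
servo_tool(steps=[[1,0,0,-0.1,0],[3,0,0,0,0],[3,0,0,0,0],[3,0,0,-2,0],[3,0,0,-4,0],[3,0,0,-4,0],[3,0,0,0,0]])

```text
time_s: 23.6
tcp_pos: [0.5963, 0.0685, 0.1663]
eef_rot: [-179.6, 0.1, -88.0]
contact_force: [-0.0, 0.5, -1.0]
gripper_width: 0.0301
```

Call:
servo_tool(steps=[[0,-4,0,-2,0],[0,-4,0,0,0],[0,-4,0,0,0],[0,0,0,0,0]])

```text
time_s: 24.1
tcp_pos: [0.5896, 0.1901, 0.1816]
eef_rot: [180.0, -0.0, -87.9]
contact_force: [-1.0, 0.3, -0.7]
gripper_width: 0.0012
```

Run:
```python
from h import *
to(.594,.068,.0623,-88)
save('wrist','w13.png');save('top','t13.png');save('scene','s13.png')
crop('s13.png','s13c.png',290,200,450,320,5); crop('t13.png','t13c.png',215,165,345,255,6)
```

```text
t 24.1 at [0.5896 0.1901 0.1816] rot [180.   -0.  -87.9] F [-1.   0.3 -0.7] w 0.0012 j [ 36.  17. -10.  -0. -63. -34.]
shift cm (before spin) [1.221e+01 1.000e-02 1.193e+01] norm 17.1 | after spin axes [ 1.222e+01 -1.000e-02  1.193e+01] spin 0.1
```

View pics/w13.png

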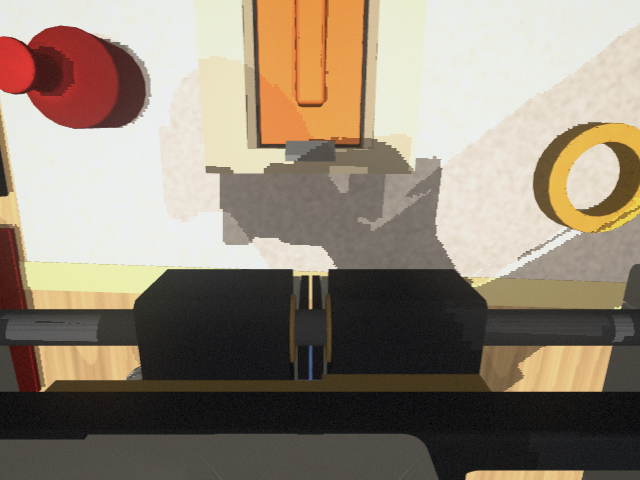

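View pics/t13c.png

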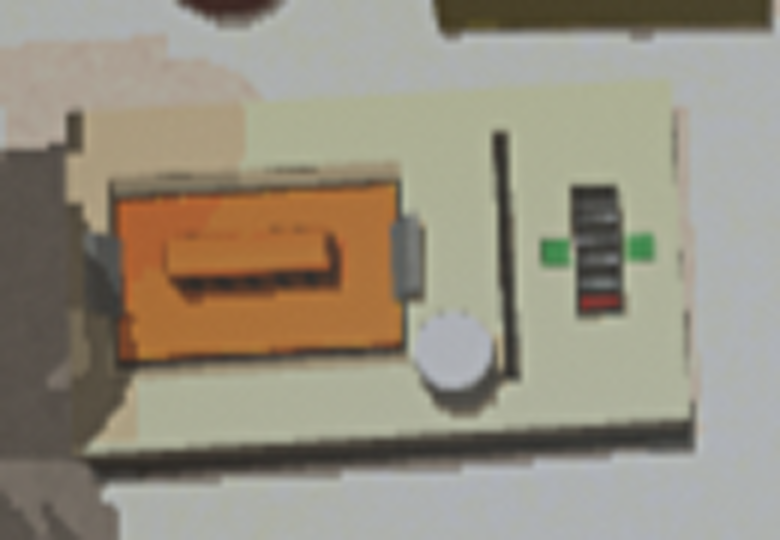

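View pics/s13c.png

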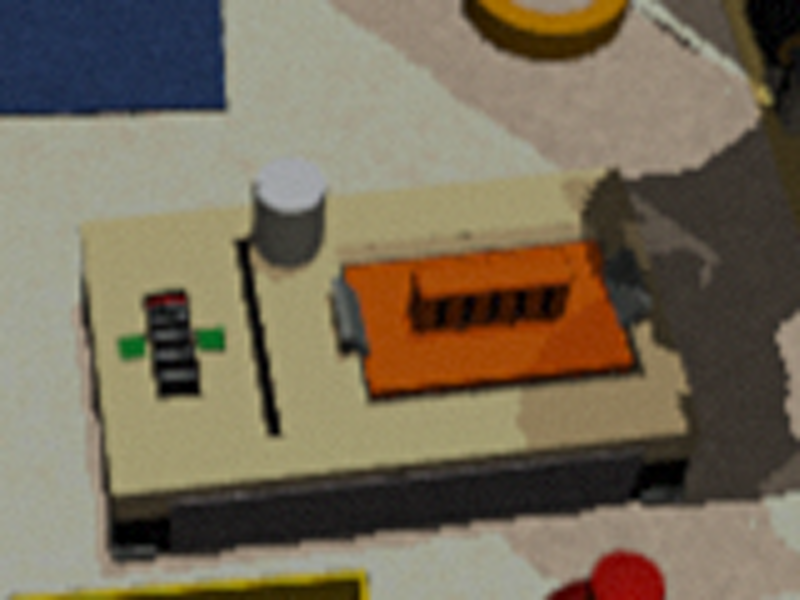

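Run:
```python
from h import *
crop('w13.png','w13c.png',200,0,430,190,3.4)
P=pose()
for p in [(259,145),(366,148),(240,0)]:
    print(p,[ray('wrist',p,z,P).round(4)[:2] for z in(.058,.061,.064)])
```

```text
(259, 145) [array([0.6276, 0.128 ]), array([0.6273, 0.1279]), array([0.6269, 0.1278])]
(366, 148) [array([0.5514, 0.1274]), array([0.5519, 0.1273]), array([0.5523, 0.1272])]
(240, 0) [array([0.64  , 0.0368]), array([0.6395, 0.0376]), array([0.639 , 0.0385])]
```

View pics/w13c.png

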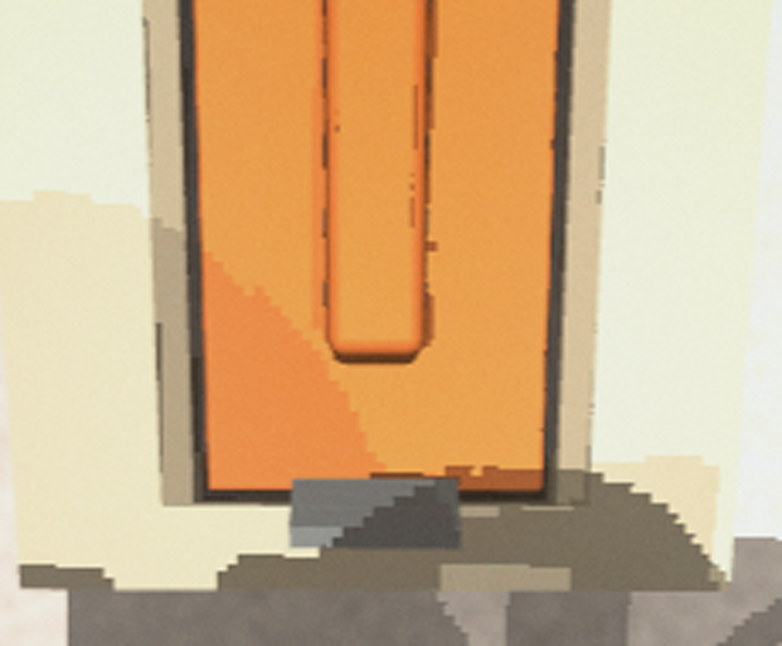

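Both clips lap over the plate edges: the +y clip's inner edge (crop y≈480) is inside the plate edge (≈492). The plate is flush on the ledges, so the wheel is next. First, work out the rib angle and the approach.

Run:
```python
from h import *
import numpy as np
# rib angle from top view crop px (600,303); amp yaw 2
a=np.radians(2);X=np.array([np.cos(a),0.0+np.sin(a)])
top=np.array([.599,-.0765])
best=[]
for th in np.arange(0,1.2,.1):
    al=.95-th; c=top-np.sin(al)*.032*X
    print(th.round(1),cpx((600,303),(215,165),6),proj('top',[[c[0],c[1],.04+.032*np.cos(al)]]).round(1))
to(.593,-.0765,.13,-88)
```

```text
0.0 (314.5833333333333, 215.08333333333334) [[315.  216.9]]
0.1 (314.5833333333333, 215.08333333333334) [[315.  215.9]]
0.2 (314.5833333333333, 215.08333333333334) [[314.9 214.8]]
0.3 (314.5833333333333, 215.08333333333334) [[314.8 213.7]]
0.4 (314.5833333333333, 215.08333333333334) [[314.8 212.5]]
0.5 (314.5833333333333, 215.08333333333334) [[314.7 211.2]]
0.6 (314.5833333333333, 215.08333333333334) [[314.6 210. ]]
0.7 (314.5833333333333, 215.08333333333334) [[314.5 208.7]]
0.8 (314.5833333333333, 215.08333333333334) [[314.5 207.5]]
0.9 (314.5833333333333, 215.08333333333334) [[314.4 206.2]]
1.0 (314.5833333333333, 215.08333333333334) [[314.3 205. ]]
1.1 (314.5833333333333, 215.08333333333334) [[314.3 203.8]]
t 24.25 at [0.5897 0.1874 0.1819] rot [179.9  -0.  -88. ] F [-0.5 -1.7  0.8] w 0.0006 j [ 36.  17. -10.  -0. -63. -34.]
shift cm (before spin) [26.39  0.59  5.21] norm 26.9 | after spin axes [26.39  0.59  5.19] spin 0.0
```

Call:
servo_tool(steps=[[0,4.4,0,0,0],[0,4.4,0,0,0],[0,4.4,0,0,0],[0,4.4,0,0,0],[0,4.4,0,0,0],[0,4.4,0,0,0],[0,0,0,3,0],[0,0,0,0,0]])

```text
time_s: 25.25
tcp_pos: [0.5971, -0.0777, 0.1505]
eef_rot: [179.7, -0.0, -88.2]
contact_force: [0.1, 0.4, 0.4]
gripper_width: -0.0001
```

Run:
```python
from h import *
to(.591,-.0765,.08,-88)
save('wrist','w14.png')
save('scene','s14.png');crop('s14.png','s14c.png',290,200,450,320,5)
```

```text
t 25.25 at [ 0.5971 -0.0777  0.1505] rot [179.7  -0.  -88.2] F [0.1 0.4 0.4] w -0.0001 j [ 11.  17. -15.  -0. -58.  -9.]
shift cm (before spin) [-0.14  0.58  7.05] norm 7.1 | after spin axes [-0.14  0.61  7.05] spin -0.2
```

View pics/w14.png

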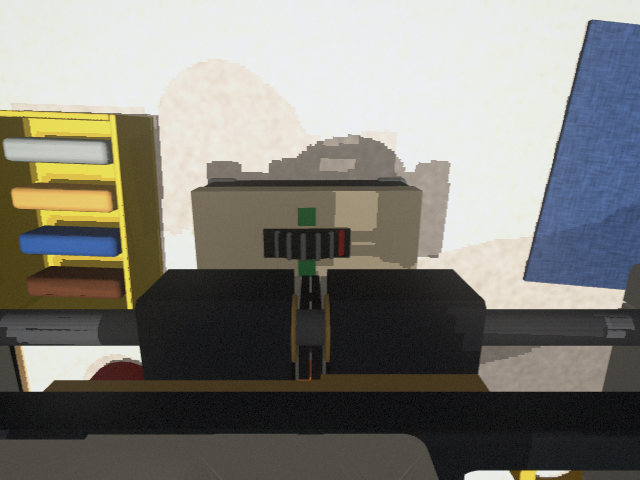

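View pics/s14c.png

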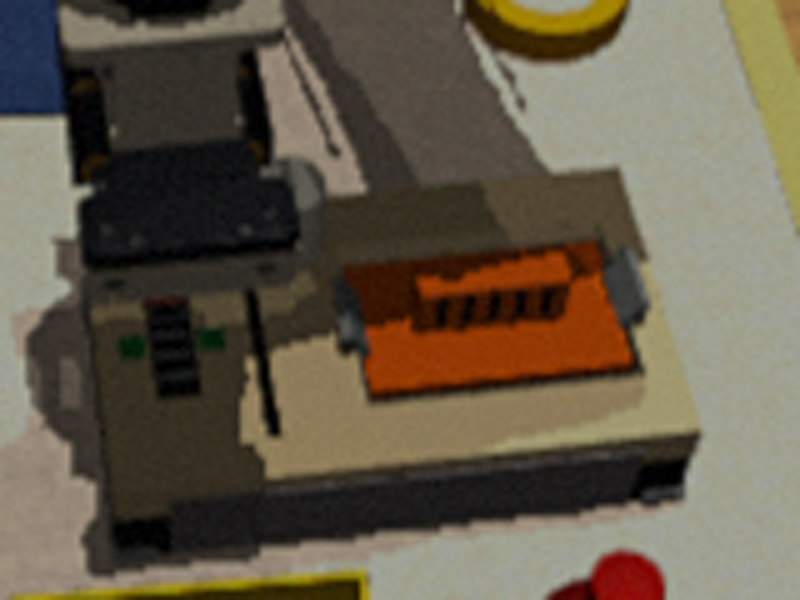

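Call:
servo_tool(steps=[[0,-0.1,0.7,0,0],[0,0,0,4,0],[0,0,0,2,0],[0,0,0,0,0]])

```text
time_s: 25.85
tcp_pos: [0.5912, -0.0749, 0.092]
eef_rot: [179.9, -0.0, -88.0]
contact_force: [-0.2, 0.5, 0.0]
gripper_width: 0.0004
```

Call:
servo_tool(steps=[[0,0,0,0.8,0],[0,0,0,0.3,0],[0,0,0,0,0]])

```text
time_s: 26.22
tcp_pos: [0.5923, -0.0752, 0.0819]
eef_rot: [-180.0, 0.0, -88.0]
contact_force: [0.1, 0.5, -0.0]
gripper_width: 0.0006
```

Call:
servo_tool(steps=[[0,0.1,0.2,0.5,0],[0,0,0,0.3,0],[0,0,0,0,0]])

```text
time_s: 26.6
tcp_pos: [0.59, -0.0764, 0.0732]
eef_rot: [180.0, -0.0, -88.0]
contact_force: [-0.3, -0.1, 0.0]
gripper_width: 0.0009
```

Call:
servo_tool(steps=[[0,0,0,0.1,0],[0,0,0,0,0]])

```text
time_s: 26.85
tcp_pos: [0.5902, -0.0763, 0.0725]
eef_rot: [180.0, -0.0, -88.0]
contact_force: [-0.2, -0.2, 1.4]
gripper_width: 0.0004
```

Light contact. Press about 0.5 mm further and drag.

Call:
servo_tool(steps=[[0,0,0,0.05,0],[0,0,-0.2,0,0],[0,0,-0.2,0,0],[0,0,-0.2,0,0],[0,0,0,0,0]])

```text
time_s: 27.48
tcp_pos: [0.5965, -0.0761, 0.072]
eef_rot: [-180.0, 0.0, -88.0]
contact_force: [-0.3, -0.4, -0.1]
gripper_width: 0.0004
```

Call:
servo_tool(steps=[[0,0,0,0.07,0],[0,0,0,0,0]])

```text
time_s: 27.72
tcp_pos: [0.5963, -0.0761, 0.0716]
eef_rot: [-180.0, -0.0, -88.0]
contact_force: [-0.6, 0.6, 1.4]
gripper_width: 0.0002
```

Call:
servo_tool(steps=[[0,0,0,0.05,0],[0,0,-0.2,0.01,0],[0,0,-0.2,0.01,0],[0,0,0,0,0]])

```text
time_s: 28.22
tcp_pos: [0.6011, -0.076, 0.0718]
eef_rot: [-179.9, -0.0, -88.0]
contact_force: [-0.8, 0.4, 8.1]
gripper_width: 0.0005
```

Run:
```python
from h import *
save('top','t15.png');crop('t15.png','t15c.png',280,165,345,230,9)
save('scene','s15.png');crop('s15.png','s15c.png',290,230,370,300,8)
```

```text
(no output)
```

View pics/s15c.png

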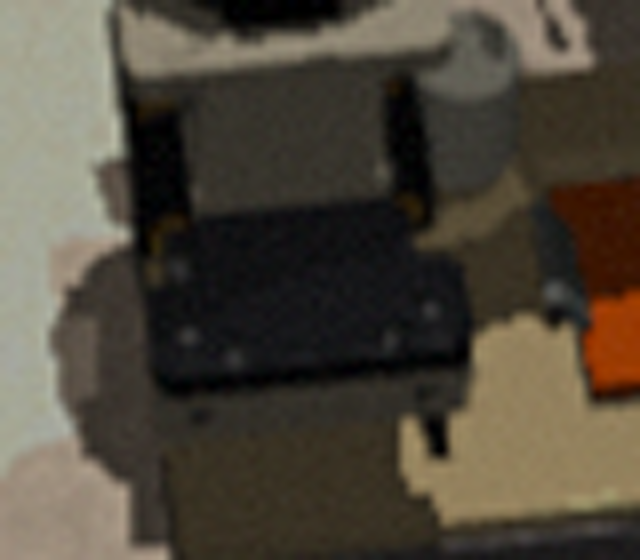

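Call:
servo_tool(steps=[[0,0,-0.2,-0.02,0],[0,0,-0.2,-0.02,0],[0,0,0,0,0]])

```text
time_s: 28.7
tcp_pos: [0.605, -0.0759, 0.0719]
eef_rot: [-179.9, -0.0, -88.0]
contact_force: [0.5, 0.4, 5.5]
gripper_width: 0.0007
```

Call:
servo_tool(steps=[[0,0,0,-2,0],[0,0,0,-4,0],[0,0,0,-2,0],[0,0,0,0,0]])

```text
time_s: 29.2
tcp_pos: [0.6052, -0.0757, 0.1528]
eef_rot: [-179.8, 0.0, -88.0]
contact_force: [0.1, 0.4, 0.4]
gripper_width: 0.0004
```

Run:
```python
from h import *
to(.59,-.0763,.08,-88)
save('wrist','w16.png');crop('w16.png','w16c.png',240,180,380,290,5)
```

```text
t 29.2 at [ 0.6052 -0.0757  0.1528] rot [-179.8    0.   -88. ] F [0.1 0.4 0.4] w 0.0004 j [ 11.  18. -14.   0. -58.  -9.]
shift cm (before spin) [0.01 1.54 7.28] norm 7.4 | after spin axes [0.01 1.52 7.28] spin 0.0
```

View pics/w16c.png

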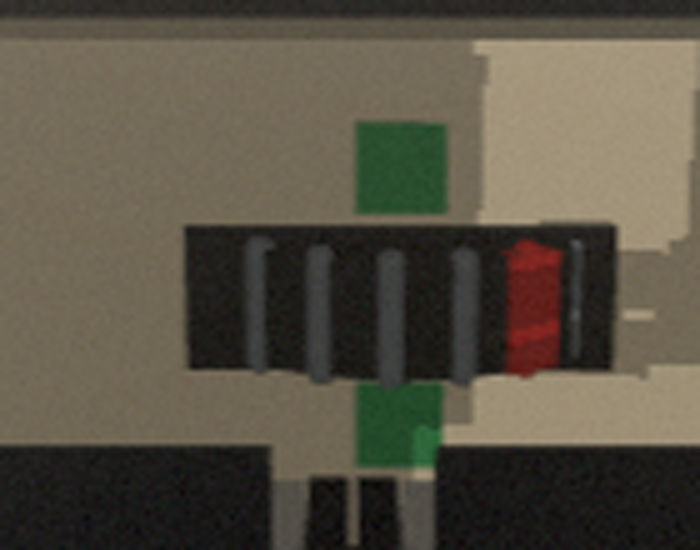

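```bash
cat > rib.py <<'E'
from h import *
def rib(c,off,k,mark=None,P=None):
    P=P or pose(); a=np.radians(2);X=np.array([np.cos(a),np.sin(a)])
    px=cpx(c,off,k); g=None
    top=np.array([.599,-.0765])
    if mark: 
        m=ray('wrist',cpx(mark,off,k),.06,P)[:2]; top=top+X*((m-top)@X); print('mark centre',m,'top',top)
    ths=np.arange(0,1.7,.01); al=.95-ths
    Q=np.c_[top-np.sin(al)[:,None]*.032*X, .04+.032*np.cos(al)]
    u=proj('wrist',Q,P); i=np.argmin(abs(u[:,0]-px[0])); print('theta',ths[i].round(2))
E
python3 -c "
from rib import *
rib((533,305),(240,180),5,(401,168))"
```

```text
mark centre [ 0.59827982 -0.09399183] top [ 0.59767061 -0.07654642]
theta 0.38
```

Call:
servo_tool(steps=[[0,0,1.4,2,0],[0,0,0,4,0],[0,0,0,1.7,0],[0,0,0,0,0]])

```text
time_s: 29.75
tcp_pos: [0.5902, -0.0765, 0.0731]
eef_rot: [179.9, -0.0, -88.0]
contact_force: [-0.1, -0.3, -0.0]
gripper_width: 0.0006
```

Call:
servo_tool(steps=[[0,0,0,0.15,0],[0,0,0,0,0]])

```text
time_s: 30.0
tcp_pos: [0.5902, -0.0764, 0.0724]
eef_rot: [180.0, 0.0, -88.0]
contact_force: [0.2, -0.9, -0.1]
gripper_width: 0.0007
```

Call:
servo_tool(steps=[[0,0,0,0.07,0],[0,0,0,0,0]])

```text
time_s: 30.25
tcp_pos: [0.5902, -0.0763, 0.072]
eef_rot: [-180.0, 0.0, -88.0]
contact_force: [-0.2, -1.3, 0.6]
gripper_width: 0.0004
```

Call:
servo_tool(steps=[[0,0,0,0.05,0],[0,0,0,0,0]])

```text
time_s: 30.5
tcp_pos: [0.5904, -0.0763, 0.0717]
eef_rot: [-180.0, -0.0, -88.0]
contact_force: [-1.1, 0.5, 2.8]
gripper_width: 0.0004
```

Call:
servo_tool(steps=[[0,0,0,0.03,0],[0,0,-0.15,0,0],[0,0,-0.15,0,0],[0,0,0,0,0]])

```text
time_s: 31.0
tcp_pos: [0.5938, -0.0763, 0.0719]
eef_rot: [-179.9, -0.0, -88.0]
contact_force: [-1.7, -0.1, 6.7]
gripper_width: 0.0005
```

Call:
servo_tool(steps=[[0,0,-0.15,0,0],[0,0,-0.15,0,0],[0,0,-0.15,0,0],[0,0,0,0,0]])

```text
time_s: 31.5
tcp_pos: [0.5987, -0.0761, 0.072]
eef_rot: [-179.9, -0.0, -88.0]
contact_force: [-0.9, 1.1, 6.8]
gripper_width: 0.0003
```

Call:
servo_tool(steps=[[0,0,-0.15,0,0],[0,0,-0.15,0,0],[0,0,-0.15,0,0],[0,0,0,0,0]])

```text
time_s: 32.0
tcp_pos: [0.603, -0.0759, 0.0716]
eef_rot: [-179.9, -0.0, -88.0]
contact_force: [0.3, -0.3, 5.5]
gripper_width: 0.0003
```

Lift and check.

Call:
servo_tool(steps=[[0,0,0,-2,0],[0,0,0,-4,0],[0,0,0,-2,0],[0,0,0,0,0]])

```text
time_s: 32.5
tcp_pos: [0.603, -0.0758, 0.1525]
eef_rot: [-179.8, 0.0, -88.0]
contact_force: [-0.1, -0.4, 0.2]
gripper_width: 0.0004
```

Run:
```python
from h import *
to(.59,-.0763,.08,-88)
save('wrist','w17.png');crop('w17.png','w17c.png',240,180,380,290,5)
```

```text
t 32.5 at [ 0.603  -0.0758  0.1525] rot [-179.8    0.   -88. ] F [-0.1 -0.4  0.2] w 0.0004 j [ 11.  17. -14.   0. -58.  -9.]
shift cm (before spin) [0.01 1.32 7.24] norm 7.4 | after spin axes [0.   1.3  7.25] spin -0.0
```

View pics/w17c.png

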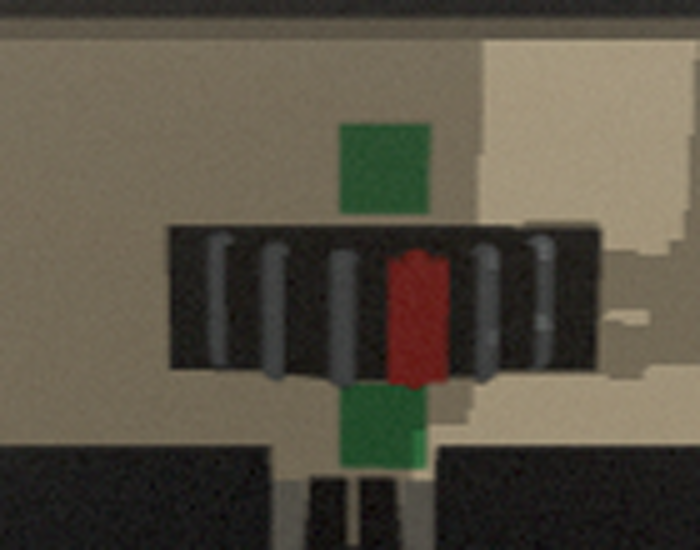

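```bash
python3 -c "
from rib import *
rib((418,318),(240,180),5,(385,168))"
```

```text
mark centre [ 0.59819383 -0.09401374] top [ 0.59758396 -0.07654945]
theta 0.82
```

Call:
servo_tool(steps=[[0,0,0.7,2,0],[0,0,0,4,0],[0,0,0,1.8,0],[0,0,0,0,0]])

```text
time_s: 33.05
tcp_pos: [0.5954, -0.0763, 0.0722]
eef_rot: [180.0, -0.0, -88.0]
contact_force: [0.4, -1.5, 3.5]
gripper_width: 0.0004
```

Call:
servo_tool(steps=[[0,0,0,0.1,0],[0,0,0,0,0]])

```text
time_s: 33.3
tcp_pos: [0.5954, -0.0764, 0.072]
eef_rot: [-180.0, -0.0, -88.0]
contact_force: [-0.2, -0.1, 7.9]
gripper_width: 0.0004
```

Call:
servo_tool(steps=[[0,0,-0.15,-0.02,0],[0,0,-0.15,0,0],[0,0,-0.1,0,0],[0,0,0,0,0]])

```text
time_s: 33.8
tcp_pos: [0.5994, -0.0762, 0.0719]
eef_rot: [180.0, -0.0, -88.0]
contact_force: [-0.3, -0.3, 6.9]
gripper_width: 0.0002
```

Call:
servo_tool(steps=[[0,0,0,-2,0],[0,0,0,-4,0],[0,0,0,-2,0],[0,0,0,0,0]])

```text
time_s: 34.3
tcp_pos: [0.5995, -0.0759, 0.1526]
eef_rot: [-179.9, 0.0, -88.0]
contact_force: [-0.1, -0.7, -1.0]
gripper_width: 0.0004
```

Run:
```python
from h import *
to(.59,-.0763,.08,-88)
save('wrist','w18.png');crop('w18.png','w18c.png',240,180,380,290,5)
```

```text
t 34.3 at [ 0.5995 -0.0759  0.1526] rot [-179.9    0.   -88. ] F [-0.1 -0.7 -1. ] w 0.0004 j [ 11.  17. -14.  -0. -58.  -9.]
shift cm (before spin) [0.01 0.96 7.26] norm 7.3 | after spin axes [0.01 0.95 7.26] spin -0.0
```

View pics/w18c.png

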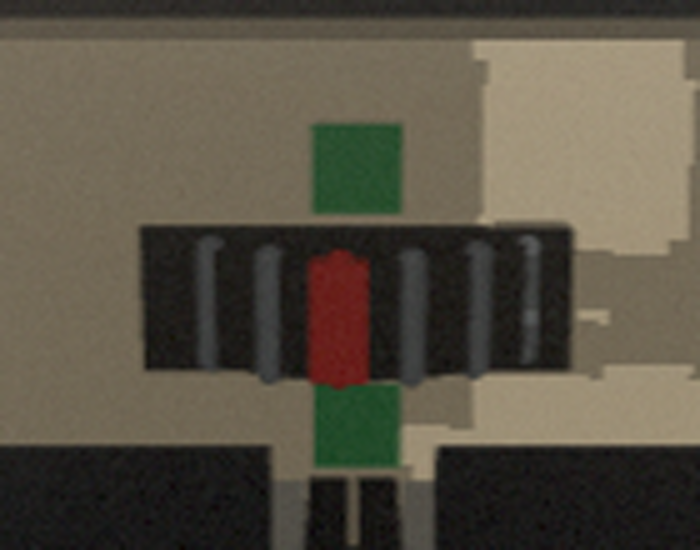

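```bash
python3 -c "
from rib import *
rib((339,318),(240,180),5,(357,168))"
```

```text
mark centre [ 0.59833007 -0.09401086] top [ 0.59772014 -0.07654469]
theta 1.02
```

The rib is between the marks at about 1.02 rad (range 0.77–1.13). Next: retreat clear and check the whole bench.

Call:
servo_tool(steps=[[0,0,0,-4,0],[0,3,3,-1,0],[0,4,3,0,0],[0,4,3,0,0],[0,4,2,0,0],[0,4,0,0,0],[0,4,0,0,0],[0,0,0,0,0]])

```text
time_s: 35.35
tcp_pos: [0.4961, -0.3115, 0.1996]
eef_rot: [179.8, 0.1, -88.2]
contact_force: [0.2, 0.1, -0.7]
gripper_width: 0.0004
```

Run:
```python
from h import *
to(.59,-.0763,.08,-88)
save('top','t19.png');crop('t19.png','t19c.png',215,165,345,255,6)
save('scene','s19.png');crop('s19.png','s19c.png',290,200,450,320,5)
```

```text
t 35.35 at [ 0.4961 -0.3115  0.1996] rot [ 1.798e+02  1.000e-01 -8.820e+01] F [ 0.2  0.1 -0.7] w 0.0004 j [-13.  13. -13.  -0. -64.  15.]
shift cm (before spin) [-23.2  -10.18  11.95] norm 28.0 | after spin axes [-23.18 -10.21  11.96] spin -0.2
```

View pics/t19.png

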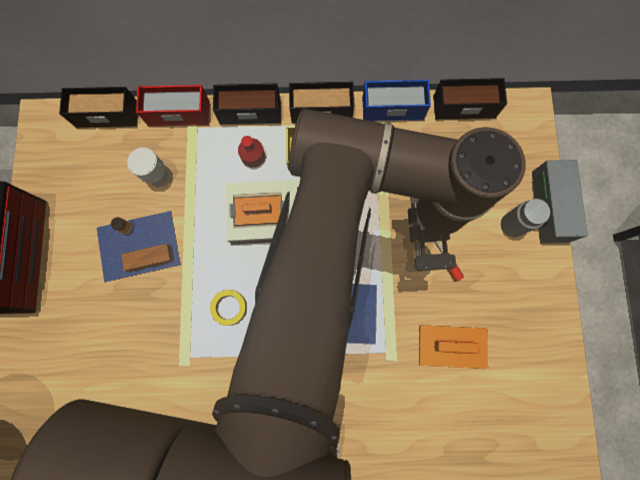

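View pics/t19c.png

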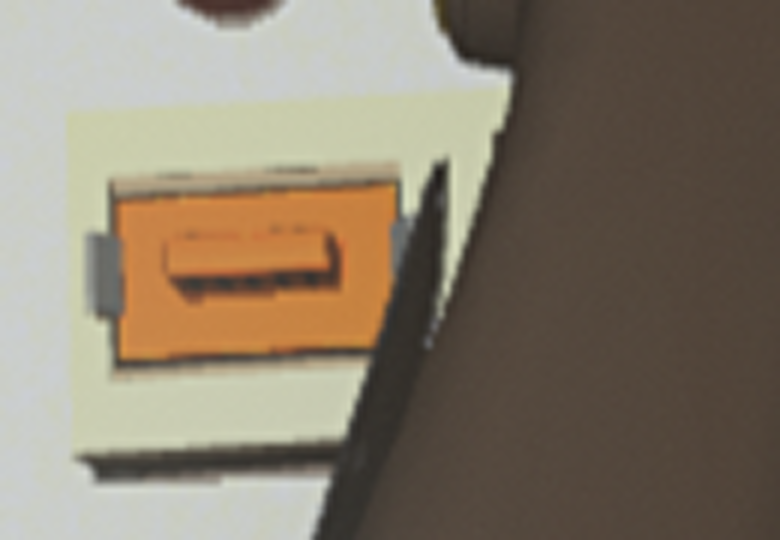

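View pics/s19.png

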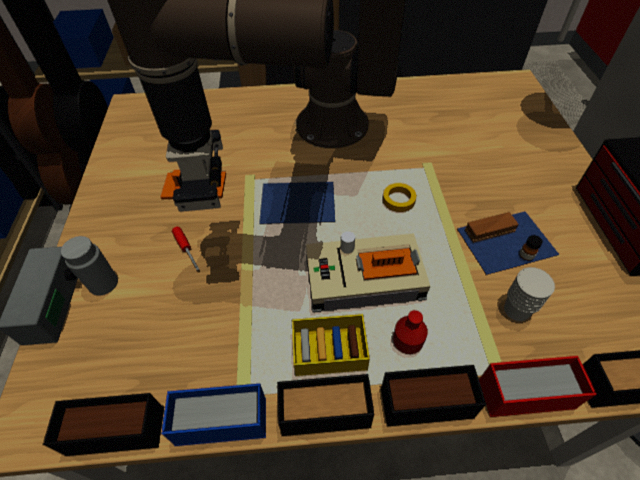

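View pics/s19c.png

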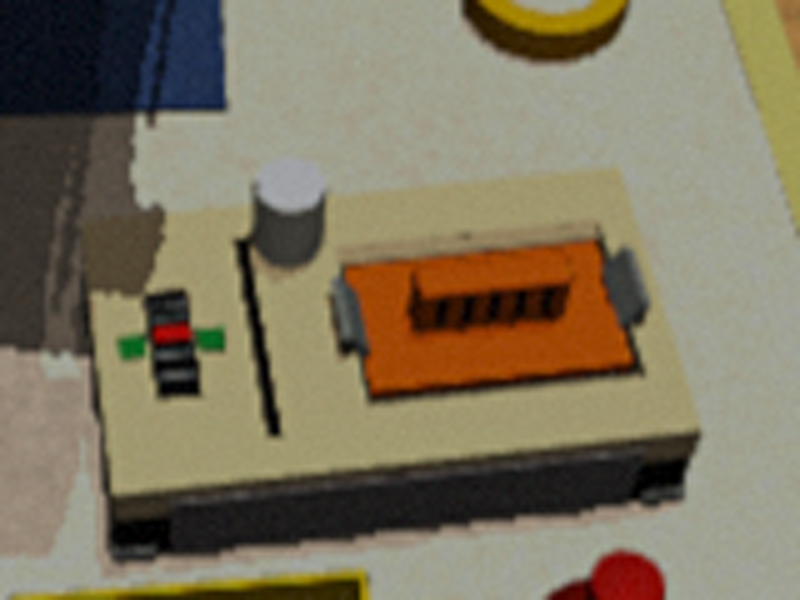

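The rib is at crop (172,333) between the marks at (132,347) and (210,339), and the block lies flat on the mat. One cross-check of the rib angle from this camera, then I hand in.

Run:
```python
from h import *
a=np.radians(2);X=np.array([np.cos(a),np.sin(a)])
g=(ray('scene',cpx((132,347),(290,200),5),.06)+ray('scene',cpx((210,339),(290,200),5),.06))[:2]/2
print('marks ctr',g,'rib px',cpx((172,333),(290,200),5))
for th in(.7,.8,.9,1.,1.1,1.2):
    al=.95-th;c=g-np.sin(al)*.032*X
    print(th,proj('scene',[[c[0],c[1],.04+.032*np.cos(al)]]).round(2))
r.close_job(); print(r.get_state()['time_s'])
```

```text
marks ctr [ 0.59818095 -0.0766586 ] rib px (324.0, 266.2)
0.7 [[323.32 262.54]]
0.8 [[323.48 263.51]]
0.9 [[323.65 264.59]]
1.0 [[323.82 265.75]]
1.1 [[323.99 267.  ]]
1.2 [[324.16 268.31]]
the job is handed in; nothing more can be done
the job is handed in; nothing more can be done
```

The job is done and handed in, at about 35.5 s on the robot's clock.

- **Sanding block:** it lies flat on the free half of the left-hand blue mat, clear of the jar.
- **Hatch:** I pressed the smaller orange hatch in. The wrist force peaked at about 15 N, then fell. The hatch came to rest at the height expected for the ledges with about 5 N, and I eased off straight away. In the pictures both spring clips lap over the plate edges.
- **Wheel:** I rolled it in three strokes with light pressure, at most about 8 N. The first stroke slipped part of the way. The red rib now stands between the green marks, about 1.02 rad by the wrist camera and 1.04 by the scene camera. That is about 0.08 rad past dead centre (0.95) but inside 0.77–1.13.
- **Everything else:** in the last scene picture all the bystanders were where they started. The gripper was clear of everything, about 0.2 m above the table.

The last top view could not confirm the wheel, because the arm hid that end of the amplifier. The clips were judged by eye only, since there is no reading of their joints.

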